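# Hang and stock the labelling-station tray

## Task

Set up the labelling station: pick up the empty steel tray by its black grip, tilt it front-up, hook its angled rear strip over the cleat of the rail frame and let the front down so that it hangs level and fully home, about the middle of the rail. Then slide every label roll off the stand's posts and stand them upright in the tray's long compartment, and put exactly three cartons of staples into the short compartment; the other cartons stay down on the bench. Leave the other things on the bench where they are.

Things in the scene. Friction and masses are not known exactly. Their poses are not given: they have to be found in the camera images.
- cleat_edge (a point): Middle of the top edge of the cleat: an aluminium strip on the fixed rail frame at the back of the table. The edge is level, 200 mm above the table, rounded (radius 3), 420 mm long along this point's y; x points away from the robot, z up. Below it the cleat (3 mm thick, 28 deep) slopes down and back, 32 degrees from vertical: a groove, open above, is behind it.
- frame: Rail frame that carries the cleat; origin on the table, 5 mm nearer the robot than the cleat edge, same axes. A back plate closes the groove 23 mm behind the edge, its top 11 mm above it. A stop bar, 143 to 163 mm above the table, has its face at x = 0: a hung tray's back rests on it. Two 215 mm uprights behind the rail's ends.
- tray_grip (a point): Middle of the black grip (upright plate 60 mm along x, 10 along y, 15 mm up to its top) of the loose steel tray (0.4 to 0.75 kg), 75 mm above its underside. Axes are the tray's: x to its rear (strip side), y along its length, z up. It starts lying on the table. Hung home, this point is 49 mm nearer the robot than the cleat edge, 16 mm above it. From here the tray's ends are y = +205 and -159 mm.
- tray_strip (a point): Middle of the underside of the tray's rear lip, 59 mm above its underside; the cleat edge lies here when hung. Tray axes; from tray_grip: x +49, y +23, z -16 mm. The angled strip (3 mm sheet, 26 deep, as long as the tray, 364 mm) runs from the lip down and backwards, 32 degrees from vertical; with the rear wall it forms a hook open below, 7 mm wide at the top, 21 at the bottom.
- tray_front (a point): Middle of the tray's low front rim, 33 mm above its underside; from tray_grip: x -72, y +23, z -42 mm. The tray is 118 mm deep, its front wall 30 mm high, rear wall 62, sheet 3.
- tray_short (a point): Centre of the inner floor of the tray's short compartment (154 mm along y, 112 along x). Tray axes; from tray_grip: x -15, y -79, z -72 mm. A 4 mm divider, 45 mm high, under the grip parts it from the long compartment (200 mm along y, its floor's centre at x -15, y +102, z -72 mm from tray_grip).
- stand_base (a point): Centre of the underside of the fixed roll stand: a steel base plate 160 (x) x 180 (y) x 8 mm with four upright posts, 16 mm thick, tops 97 mm above the table, at x = +-40, y = +-48 mm from here. A roll may stand on each.
- roll1_mid (a point): Centre of a white paper label roll, 54 mm across, 76 mm high, bore 26 mm, about 0.12 kg, z along its bore. It stands on one of the stand's posts, on the 8 mm base. May be absent.
- roll2_mid (a point): Centre of a white paper label roll, 54 mm across, 76 mm high, bore 26 mm, about 0.12 kg, z along its bore. It stands on one of the stand's posts, on the 8 mm base. May be absent.
- roll3_mid (a point): Centre of a white paper label roll, 54 mm across, 76 mm high, bore 26 mm, about 0.12 kg, z along its bore. It stands on one of the stand's posts, on the 8 mm base. May be absent.
- roll4_mid (a point): Centre of a white paper label roll, 54 mm across, 76 mm high, bore 26 mm, about 0.12 kg, z along its bore. It stands on one of the stand's posts, on the 8 mm base. May be absent.
- jar: Amber jar with a steel cap, 42 mm across, 72 mm high, origin under its centre. It stands among the cartons and stays there.
- carton1_mid (a point): Centre of a small brown carton of staples with a white band, 60 mm (its x) by 40 mm (its y) by 64 mm high (z), about 0.15 kg. Five of them and a jar (72 mm high) stand on a 3 mm black bench mat, about 66 mm apart along their y and 100 mm along their x.
- carton2_mid (a point): Centre of a small brown carton of staples with a white band, 60 mm (its x) by 40 mm (its y) by 64 mm high (z), about 0.15 kg. Five of them and a jar (72 mm high) stand on a 3 mm black bench mat, about 66 mm apart along their y and 100 mm along their x.
- carton3_mid (a point): Centre of a small brown carton of staples with a white band, 60 mm (its x) by 40 mm (its y) by 64 mm high (z), about 0.15 kg. Five of them and a jar (72 mm high) stand on a 3 mm black bench mat, about 66 mm apart along their y and 100 mm along their x.
- carton4_mid (a point): Centre of a small brown carton of staples with a white band, 60 mm (its x) by 40 mm (its y) by 64 mm high (z), about 0.15 kg. Five of them and a jar (72 mm high) stand on a 3 mm black bench mat, about 66 mm apart along their y and 100 mm along their x.
- carton5_mid (a point): Centre of a small brown carton of staples with a white band, 60 mm (its x) by 40 mm (its y) by 64 mm high (z), about 0.15 kg. Five of them and a jar (72 mm high) stand on a 3 mm black bench mat, about 66 mm apart along their y and 100 mm along their x.
Not all that is in view belongs to the job. What is shaped like the part that bears carton4_mid but green is not meant.

How it is judged:
By the outcome, as a careful person would: the job done as asked, in the order asked, and still so for the second after the job is handed in, with the robot touching nothing.
Of roll1, roll2, roll3, roll4 only 2 to 3 are there at a start; the rules pass over those that are not, and their reading is None.
At some moment in a run one of carton1, carton2, carton3, carton4, carton5 may be knocked a few centimetres aside while the robot is not near it.
It also fails if it takes over 210 s, if anything falls off the work surface, if the arm or the gripper's body presses on something with over 40 N, if the wrist force passes 120 N, or if a joint passes its speed limit or range.

## Robot

A 6-joint arm with a two-finger parallel gripper is mounted at the origin on the work surface. World frame = base frame: x ahead of the robot, y to its left, z up, the work surface at z = 0. Lengths are in m, angles in rad, forces in N, time in s.
With the tool pointing down it reaches from about 0.325 to 0.875 m from the base axis. Payload 4.4 kg.
Tool frame: the origin (TCP) lies at the centre of the arm's flange, where the gripper is bolted on; the fingertips stand 173 mm ahead of it and the grasp point (between the pads) lies manip.pinch_z ahead of it (manip.pinch_z is the distance from the TCP to the grasp point, in m); z points along the fingers, y is the line along which they close (so a half turn about z gives the same grasp; the last joint's range is limited). The gripper opens to 85 mm and grips with 20 to 120 N. Pads are 22 mm wide; open, the fingers measure 114 mm over their backs; the gripper's body (76 mm by 85 mm) begins 54 mm behind the grasp point. The pads swing forward as they close: fully open they stand 13 mm farther back than shut.
Start: joints at [1.056, 0.207, 1.542, -0, 1.393, -0.15], TCP at [0.205, 0.537, 0.405] pointing down, gripper open.
Joint ranges: [-2.73, 2.73], [-0.86, 2.22], [0.23, 2.46], [-1.11, 4.25], [0.08, 2.63], [-2.82, 2.82]. Speed limits (rad/s): [2.79, 2.79, 3.14, 3.14, 3.14, 3.14].

## Interface

Orientations are given as a rotation vector (axis times angle).
In Python, from rig import manip gives the robot as it stands. The module is installed in compiled form; this text tells all that it offers.
- The arm moves only by the shell command python3 -m crank 'ROWS' [FORCE]. ROWS is JSON, a list that holds one entry, the list of rows, each a list of 7 numbers: the turn, a rotation vector about the tool's x, y, z in degrees, then the shift along the tool's x, y, z in cm, then the finger opening in cm, from 0 to 8.54. A call has 1 to 12 rows; each row is the pose to reach, as a shift and turn from the pose commanded when the call began, along the tool's axes at that moment; what a row does not reach only later rows make up. A row lasts 1/12 s, in which the tool goes at most 41.7 mm and 7.16 degrees, less where a joint would pass 70% of its speed; a pose out of reach is approached as far as the arm can. A call with a gripper value outside its range is refused whole. The fingers move at their own pace and stop on an object; FORCE is the grip in N (left out, the last holds). Time passes only in rows, so rows that repeat a pose let the fingers close. It gives the time, the measured TCP pose, the force, the opening and the grip force at its end, in the units of the state.
- manip.observe(): the state, without advancing time (a new reading comes with each control period).
- manip.capture(name): name is "scene" or "top"; returns the picture (420x560x3 uint8, red, green, blue); there is no depth.
- manip.camera_model(name): a dict with "vfov" (degrees; the focal length in pixels is half the picture's height over the tangent of half this angle, whatever the lens; pixels are square), "cx", "cy" (the principal point, pixels), "dist" ([k1, k2, p1, p2, k3] as OpenCV has them; the pictures are not rectified), "R" (3x3) and "t" (3): a world point X has camera coordinates R X + t. Camera axes: x right, y down, z forward; pixel columns grow to the right and rows downward; lengths in m; the calibration is good to about 2 mm. A picture is of the moment at which its call begins. camera_model takes no time and is no camera call.
- manip.sign_off(): hands the job in; it is judged then, once.
The state is a dict: "t": time; "joint_positions": joint angles; "dq": joint speeds; "tau": joint torques, N m; "ee_pos": TCP position; "tcp_rot": TCP orientation; "force": force on the tool from outside, world axes, zero at the start; "moment": the same for the moment, N m; "opening": opening from 0.0 (shut) to 1.0 (fully open); "grip_force": force on a finger pad.
Only numpy, scipy, OpenCV 4.12 (cv2) and the standard library are available. Lean on these libraries where they do the work, as an engineer would, in place of code of your own. Each camera call takes 0.05 s, during which the arm holds its last target. There are 200 camera calls.

## Working session

There is one attempt and no reset: what is moved stays moved. The work goes in short steps, Python scripts to look and compute and a shell command to move; the robot and the scene stay as the last step left them, time stands still between calls to the robot, and variables do not carry over. Pictures are saved under pics/ and viewed, at most 14 in all, crops included, and the job is handed in when it is done.

```bash
mkdir -p pics; python3 - <<'E'
from rig import manip
import cv2,numpy as np
for n in("scene","top"):
    im=manip.capture(n); cv2.imwrite(f"pics/{n}0.png",im[:,:,::-1])
    m=manip.camera_model(n); print(n,m['vfov'],m['cx'],m['cy'],m['dist'],np.round(m['R'],3).tolist(),np.round(m['t'],3), 'pos',-np.array(m['R']).T@m['t'])
print(manip.pinch_z, manip.observe())
E
```

```text
scene 42.62036679343359 271.4316850151977 202.9001315317352 [-0.19975454  0.          0.          0.          0.        ] [[-0.412, 0.911, -0.016], [0.736, 0.322, -0.595], [-0.537, -0.257, -0.804]] [ 0.213 -0.294  1.64 ] pos [1.18454439 0.32171862 1.14615777]
top 48.191062602855155 280.37421494485386 214.02947829609826 [-0.1094264  0.         0.         0.         0.       ] [[-0.02, -1.0, 0.006], [-0.997, 0.02, -0.081], [0.08, -0.007, -0.997]] [0.017 0.524 1.148] pos [0.43006128 0.01473183 1.18654088]
0.1547 {'t': 0.1, 'joint_positions': array([ 1.05546857e+00,  2.07392880e-01,  1.54282925e+00,  2.31533238e-06,
        1.39348125e+00, -1.50510290e-01]), 'dq': array([ 3.77058098e-05, -1.31683540e-03, -2.66188956e-03, -3.92021776e-04,
        2.04015690e-03,  1.25351746e-03]), 'tau': array([-8.45397062e-04, -3.84089792e+01, -2.92550290e+01, -3.09080224e-04,
        4.85033321e-03, -1.19983102e-05]), 'ee_pos': array([0.20500187, 0.53686705, 0.40359988]), 'tcp_rot': array([-0.56975618, -3.08879027,  0.00313162]), 'force': array([-0.03602465,  0.03739212,  0.06126321]), 'moment': array([-0.00588841,  0.00083262, -0.01677782]), 'grip_force': 0.0, 'opening': 0.9968796613379786}
```

View pics/scene0.png

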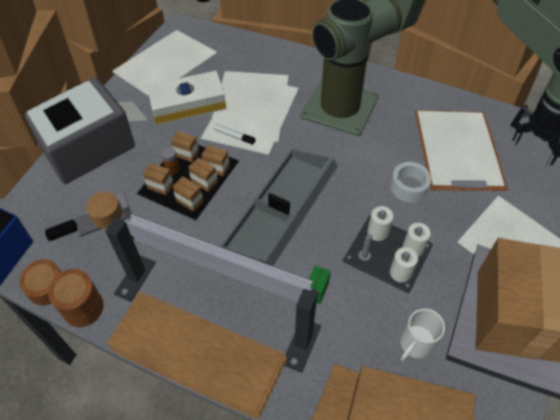

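View pics/top0.png

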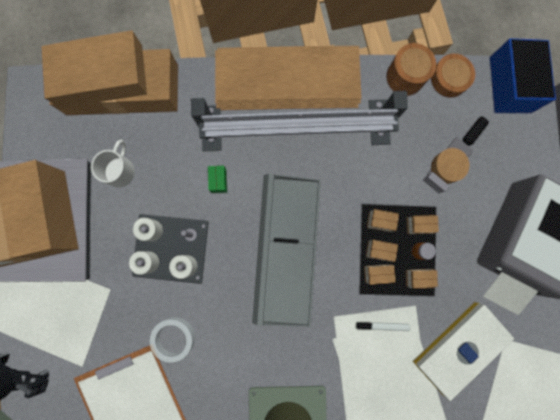

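```bash
cat > h.py <<'E'
from rig import manip
import cv2,numpy as np
from scipy.spatial.transform import Rotation as Ro
def K(m): 
    f=210/np.tan(np.radians(m['vfov'])/2); return np.array([[f,0,m['cx']],[0,f,m['cy']],[0,0,1]])
def ray(n,uv):
    m=manip.camera_model(n); R=np.array(m['R']);t=np.array(m['t'])
    q=cv2.undistortPoints(np.array(uv,float).reshape(-1,1,2),K(m),np.array(m['dist'])).reshape(-1,2)
    d=np.c_[q,np.ones(len(q))]@R
    return -R.T@t,d
def onz(n,uv,z):
    c,d=ray(n,uv); return c+d*((z-c[2])/d[:,2])[:,None]
def proj(n,X):
    m=manip.camera_model(n); return cv2.projectPoints(np.array(X,float).reshape(-1,1,3),cv2.Rodrigues(np.array(m['R']))[0],np.array(m['t'],float),K(m),np.array(m['dist']))[0].reshape(-1,2)
def tri(uv1,uv2):
    c1,d1=ray("scene",[uv1]);c2,d2=ray("top",[uv2]);d1=d1[0];d2=d2[0]
    A=np.c_[d1,-d2]; s=np.linalg.lstsq(A,c2-c1,rcond=None)[0]; a=c1+s[0]*d1;b=c2+s[1]*d2
    return (a+b)/2,np.linalg.norm(a-b)
def blobs(mask,amin,amax):
    n,l,s,c=cv2.connectedComponentsWithStats(mask.astype(np.uint8)); return [(c[i],s[i],l==i) for i in range(1,n) if amin<=s[i,4]<=amax]
def down(yaw):  # tool down, closing axis (tool y) at world angle yaw
    y=np.array([np.cos(yaw),np.sin(yaw),0]);z=np.array([0,0,-1.]);return Ro.from_matrix(np.c_[np.cross(y,z),y,z])
def go(p,R,o=None,pinch=True,p0=None,R0=None):
    """world grasp point p, Rotation R -> turn(deg) shift(cm) from present TCP pose"""
    s=manip.observe(); R0=R0 or Ro.from_rotvec(s['tcp_rot']); p0=s['ee_pos'] if p0 is None else p0
    t=np.array(p)-(R.apply([0,0,manip.pinch_z]) if pinch else 0)
    print('turn',np.round((R0.inv()*R).as_rotvec(degrees=True),2),'shift',np.round(R0.inv().apply(t-p0)*100,2),'tcp',np.round(t,4),'|t|',np.hypot(t[0],t[1]).round(3))
    return t,R
E
python3 - <<'E'
import cv2
im=cv2.imread('pics/top0.png')[90:330,120:450]
cv2.imwrite('pics/topc.png',cv2.resize(im,None,fx=2.4,fy=2.4,interpolation=cv2.INTER_CUBIC))
im=cv2.imread('pics/scene0.png')[120:370,90:450]
cv2.imwrite('pics/scc.png',cv2.resize(im,None,fx=2.2,fy=2.2,interpolation=cv2.INTER_CUBIC))
from h import *
im=cv2.imread('pics/top0.png'); hsv=cv2.cvtColor(im,cv2.COLOR_BGR2HSV).astype(int);H,S,V=hsv[...,0],hsv[...,1],hsv[...,2]
print('V',V[240,275:300].tolist())
print('rolls')
for c,s,_ in blobs((V>170)&(S<50),100,1500): 
    if 120<c[0]<215 and 200<c[1]<290: print(c.round(1),s, onz("top",[c],.084).round(4))
print('brown')
for c,s,_ in blobs((H<20)&(S>70)&(V>60),80,900):
    if 355<c[0]<445 and 200<c[1]<300: print(c.round(1),s,onz("top",[c],.067).round(4))
print('grip')
for c,s,m in blobs((V<45),20,500):
    if 265<c[0]<305 and 225<c[1]<255: print(c.round(1),s,onz("top",[c],.09).round(4), cv2.minAreaRect(np.argwhere(m)[:,::-1].astype(np.float32)))
print('green')
for c,s,_ in blobs((abs(H-60)<20)&(S>120),50,900): print(c.round(1),s)
print([tuple(proj("top",[[x,y,.0]])[0].round()) for x,y in ((.7,0),(.5,0.3))])
E
```

```text
V [35, 27, 27, 30, 25, 23, 21, 33, 27, 26, 32, 26, 37, 35, 27, 29, 38, 38, 37, 43, 40, 48, 55, 72, 101]
rolls
[143.6 228.5] [133 218  22  22 285] [[0.491  0.3313 0.084 ]]
[139.7 262.2] [129 252  22  22 290] [[0.4115 0.3409 0.084 ]]
[180.5 266.3] [170 256  22  22 286] [[0.4006 0.2436 0.084 ]]
brown
[384.7 219.5] [371 209  28  22 487] [[ 0.5023 -0.244   0.067 ]]
[424.7 223.8] [412 215  27  19 468] [[ 0.4898 -0.3418  0.067 ]]
[383.5 250.3] [370 239  28  23 501] [[ 0.4284 -0.2384  0.067 ]]
[381.4 274.2] [368 264  28  21 499] [[ 0.3716 -0.2315  0.067 ]]
[423.7 278.7] [411 269  27  20 476] [[ 0.3581 -0.3341  0.067 ]]
grip
[285.8 240.2] [274 239  24   4  49] [[ 0.457  -0.0045  0.09  ]] ((285.51727294921875, 240.29312133789062), (23.003599166870117, 2.1591827869415283), 4.763641834259033)
green
[216.9 178.7] [208 166  18  26 428]
[(np.float64(281.0), np.float64(146.0)), (np.float64(165.0), np.float64(226.0))]
```

View pics/topc.png

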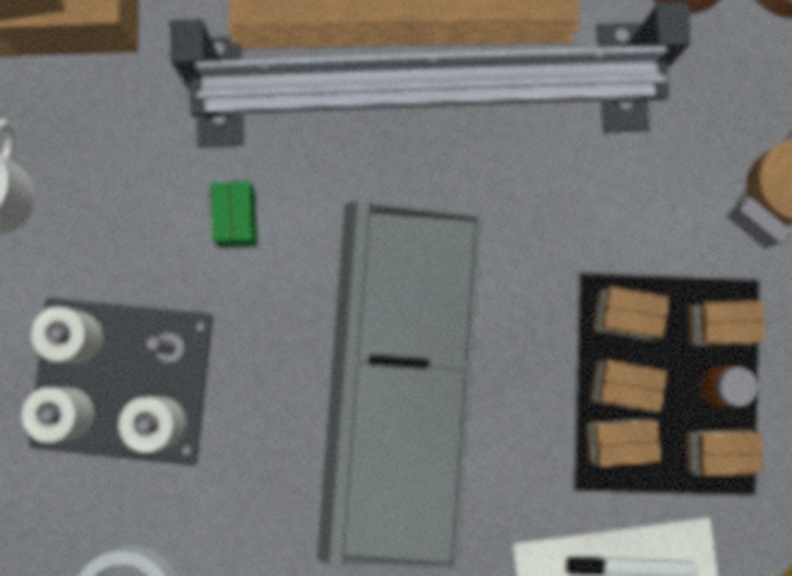

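View pics/scc.png

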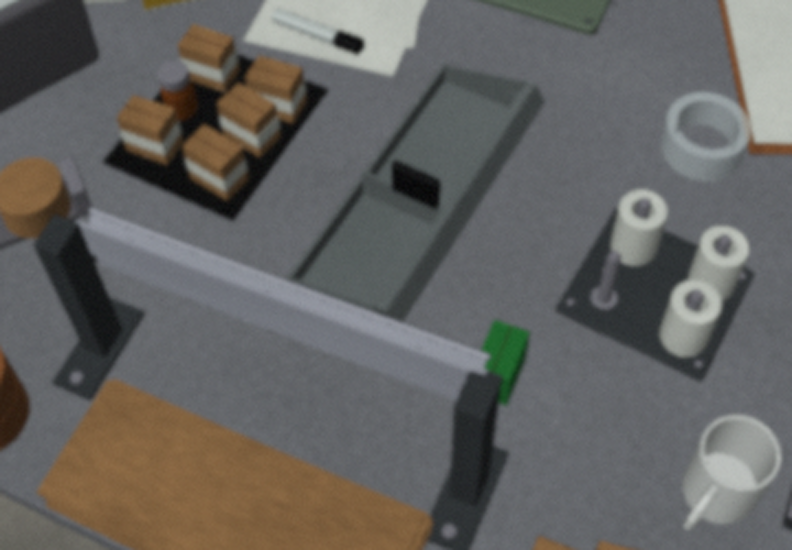

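```bash
python3 - <<'E'
from h import *
top=cv2.imread('pics/top0.png'); g=cv2.cvtColor(top,cv2.COLOR_BGR2GRAY)
for c in (230,265,300,335,370): print(c,[(r,int(g[r,c])) for r in range(104,142)] if c==300 else g[104:142,c].tolist())
C=lambda x,y:(x/2.4+120-.3,y/2.4+90-.3)
for n,a,b,z in (('strip',(348,203),(320,560),.037),('lip',(371,207),(344,558),.059),('front',(478,217),(455,562),.033)):
    P=onz("top",[C(*a),C(*b)],z);d=P[1]-P[0];print(n,P.round(4).tolist(),np.linalg.norm(d).round(4),'tray y angle',np.degrees(np.arctan2(d[1],d[0])).round(2))
print('rail ends z.2 front', onz("top",[C(197,112),C(667,97),C(195,62),C(668,48)],.2).round(4).tolist())
print('post',onz("top",[C(157,345)],.097).round(4),'base corners',onz("top",[C(45,298),C(213,314),C(198,464),C(30,447)],.008).round(4).tolist())
E
```

```text
230 [109, 100, 101, 102, 102, 106, 112, 117, 114, 126, 135, 147, 140, 121, 100, 84, 95, 128, 155, 162, 162, 153, 153, 159, 155, 137, 145, 161, 170, 168, 153, 115, 89, 103, 120, 119, 120, 121]
265 [108, 113, 109, 108, 101, 104, 117, 121, 129, 145, 144, 116, 86, 80, 83, 109, 150, 167, 171, 159, 157, 160, 164, 150, 139, 154, 165, 165, 166, 146, 110, 98, 109, 116, 121, 121, 124, 125]
300 [(104, 105), (105, 107), (106, 103), (107, 108), (108, 109), (109, 114), (110, 120), (111, 132), (112, 149), (113, 151), (114, 128), (115, 103), (116, 83), (117, 84), (118, 119), (119, 156), (120, 165), (121, 161), (122, 152), (123, 151), (124, 153), (125, 154), (126, 145), (127, 143), (128, 155), (129, 164), (130, 164), (131, 154), (132, 124), (133, 95), (134, 98), (135, 115), (136, 123), (137, 124), (138, 124), (139, 124), (140, 122), (141, 121)]
335 [100, 103, 103, 101, 111, 117, 138, 148, 140, 111, 85, 77, 92, 127, 152, 164, 159, 150, 151, 158, 155, 138, 139, 157, 169, 169, 150, 113, 93, 104, 119, 120, 121, 122, 124, 124, 120, 122]
370 [70, 69, 66, 70, 78, 107, 139, 146, 130, 105, 87, 94, 127, 151, 165, 161, 155, 153, 159, 151, 143, 151, 162, 169, 168, 161, 121, 93, 87, 91, 99, 98, 96, 98, 97, 104, 104, 106]
strip [[0.6223, 0.0432, 0.037], [0.259, 0.0781, 0.037]] 0.365 tray y angle 174.52
lip [[0.6141, 0.0195, 0.059], [0.2638, 0.053, 0.059]] 0.3519 tray y angle 174.53
front [[0.6058, -0.0909, 0.033], [0.2535, -0.0586, 0.033]] 0.3538 tray y angle 174.76
rail ends z.2 front [[0.6804, 0.173, 0.2], [0.687, -0.2499, 0.2], [0.7265, 0.1748, 0.2], [0.7325, -0.2531, 0.2]]
post [[0.477  0.2295 0.097 ]] base corners [[0.5327, 0.3666, 0.008], [0.5124, 0.1877, 0.008], [0.3561, 0.2051, 0.008], [0.3761, 0.3827, 0.008]]
```

```bash
python3 - <<'E'
from h import *
print('grip in scene', proj("scene",[[.457,-.0045,.09]]).round(1),'seen ~(279.5,199)')
e=onz("top",[(230,129),(265,127.9),(300,126.6),(335,125.5),(370,124)],.2); s=onz("top",[(230,134.8),(265,133.8),(300,132.3),(335,131),(370,130)],.163)
b=onz("top",[(230,117.2),(265,115.3),(300,114.3),(335,113),(370,112.2)],.211)
for q in(e,s,b): f=np.polyfit(q[:,1],q[:,0],1); print('x at y=-.0385',np.polyval(f,-.0385).round(4),'slope deg',np.degrees(np.arctan(f[0])).round(2))
go([.457,-.0045,.165],down(np.radians(-5.4)))
go([.457,-.0045,.075],down(np.radians(-5.4)))
E
```

```text
grip in scene [[279.4 197.8]] seen ~(279.5,199)
x at y=-.0385 0.6976 slope deg -1.12
x at y=-.0385 0.6944 slope deg -1.1
x at y=-.0385 0.7214 slope deg -1.13
turn [-1.10e-01  6.00e-02  7.45e+01] shift [-42.86 -41.57   8.46] tcp [ 0.457  -0.0045  0.3197] |t| 0.457
turn [-1.10e-01  6.00e-02  7.45e+01] shift [-42.86 -41.55  17.46] tcp [ 0.457  -0.0045  0.2297] |t| 0.457
```

```bash
R='[0,0,74.5,-31,-30,2,8.5]'; python3 -m crank '[[[0,0,74.5,-31,-30,2,8.5],[0,0,74.5,-31,-30,2,8.5],[0,0,74.5,-31,-30,2,8.5],[0,0,74.5,-31,-30,2,8.5],[0,0,74.5,-31,-30,2,8.5],[0,0,74.5,-31,-30,2,8.5],[0,0,74.5,-31,-30,2,8.5],[0,0,74.5,-31,-30,2,8.5],[0,0,74.5,-31,-30,2,8.5],[0,0,74.5,-31,-30,2,8.5],[0,0,74.5,-31,-30,2,8.5],[0,0,74.5,-31,-30,2,8.5]]]' 60
python3 - <<'E'
from h import *
go([.457,-.0045,.165],down(np.radians(-5.4)))
go([.457,-.0045,.073],down(np.radians(-5.4)))
print(manip.observe()['joint_positions'])
E
```

```text
t: 1.1
ee_pos: [0.3887, 0.1435, 0.3843]
tcp_rot: [2.331, 2.106, -0.002]
force: [0.1, 1.2, 0.3]
opening: 0.995
grip_force: 0.0
turn [-0.01  0.07 -0.4 ] shift [-14.02   8.29   6.47] tcp [ 0.457  -0.0045  0.3197] |t| 0.457
turn [-0.01  0.07 -0.4 ] shift [-14.01   8.29  15.67] tcp [ 0.457  -0.0045  0.2277] |t| 0.457
[ 1.44380392e-01 -1.29910412e-01  1.93388712e+00 -1.13600709e-03
  1.33812264e+00  2.45877875e-01]
```

```bash
python3 -m crank '[[[0,0,-0.4,-14,8.3,6.4,8.5],[0,0,-0.4,-14,8.3,6.4,8.5],[0,0,-0.4,-14,8.3,6.4,8.5],[0,0,-0.4,-14,8.3,6.4,8.5],[0,0,-0.4,-14,8.3,6.4,8.5],[0,0,-0.4,-14,8.3,6.4,8.5],[0,0,-0.4,-14,8.3,6.4,8.5],[0,0,-0.4,-14,8.3,6.4,8.5]]]'
python3 - <<'E'
from h import *
go([.457,-.0045,.073],down(np.radians(-5.4)))
im=manip.capture("top"); cv2.imwrite('pics/t1.png',im[:,:,::-1]); im=manip.capture("scene"); cv2.imwrite('pics/s1.png',cv2.resize(im[120:320,180:420,::-1],None,fx=2.5,fy=2.5))
E
```

```text
t: 1.77
ee_pos: [0.4568, 0.0006, 0.321]
tcp_rot: [-2.314, -2.124, -0.001]
force: [-0.7, -0.0, 0.3]
opening: 0.995
grip_force: 0.0
turn [-0.01 -0.04  0.52] shift [-0.51  0.07  9.33] tcp [ 0.457  -0.0045  0.2277] |t| 0.457
```

View pics/s1.png

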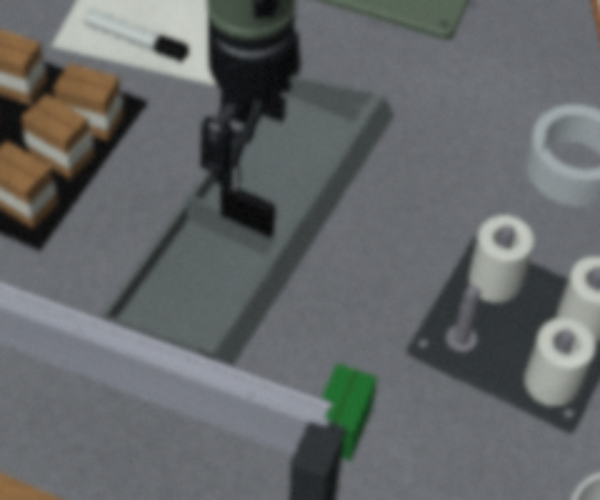

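```bash
python3 -m crank '[[[0,0,0.5,-0.5,0.1,5,8.5],[0,0,0.5,-0.5,0.1,5,8.5],[0,0,0.5,-0.5,0.1,5,8.5],[0,0,0.5,-0.5,0.1,5,8.5],[0,0,0.5,-0.5,0.1,5,8.5],[0,0,0.5,-0.5,0.1,5,8.5]]]'
python3 - <<'E'
from h import *
go([.457,-.0045,.073],down(np.radians(-5.4)))
E
```

```text
t: 2.37
ee_pos: [0.4586, -0.0058, 0.2724]
tcp_rot: [2.323, 2.111, 0.003]
force: [0.3, 0.4, -0.4]
opening: 0.995
grip_force: 0.0
turn [ 0.19  0.02 -0.07] shift [ 0.12 -0.18  4.47] tcp [ 0.457  -0.0045  0.2277] |t| 0.457
```

```bash
python3 -m crank '[[[0,0,0,0.1,-0.2,4.4,8.5],[0,0,0,0.1,-0.2,4.4,8.5],[0,0,0,0.1,-0.2,4.4,8.5],[0,0,0,0.1,-0.2,4.4,8.5],[0,0,0,0.1,-0.2,4.4,0.5],[0,0,0,0.1,-0.2,4.4,0.5],[0,0,0,0.1,-0.2,4.4,0.5],[0,0,0,0.1,-0.2,4.4,0.5],[0,0,0,0.1,-0.2,4.4,0.5],[0,0,0,0.1,-0.2,4.4,0.5],[0,0,0,0.1,-0.2,4.4,0.5],[0,0,0,0.1,-0.2,4.4,0.5]]]' 110
```

```text
t: 3.37
ee_pos: [0.4564, -0.0049, 0.2273]
tcp_rot: [2.324, 2.112, 0.001]
force: [-0.5, -0.5, 4.6]
opening: 0.103
grip_force: 107.7
```

```bash
python3 -m crank '[[[0,0,0,0,0,-3,0.5],[0,0,0,0,0,-6,0.5],[0,0,0,0,0,-9,0.5],[0,0,0,0,0,-13,0.5],[0,0,0,0,0,-17,0.5],[0,0,0,0,0,-21,0.5],[0,0,0,0,0,-25,0.5],[0,0,0,0,0,-25,0.5],[0,0,0,0,0,-25,0.5],[0,0,0,0,0,-25,0.5]]]' 110
python3 - <<'E'
from h import *
s=manip.observe();print(s['force'],s['moment'],s['opening'],s['joint_positions'])
go([.6498-.08,-.0624,.34],down(np.radians(-88.9)))
E
```

```text
t: 4.2
ee_pos: [0.4551, -0.0046, 0.4742]
tcp_rot: [-2.323, -2.11, 0.004]
force: [-0.4, 0.0, -4.4]
opening: 0.105
grip_force: 108.9
[-0.41010538  0.0358419  -4.43755345] [ 0.00713327 -0.06423762  0.04875719] 0.10490193403804707 [-2.00692735e-01 -1.03052256e-01  1.72296642e+00  4.06688830e-06
  1.52645273e+00 -1.04614732e-01]
turn [-0.24  0.17 83.39] shift [-4.65 11.96 -2.11] tcp [ 0.5698 -0.0624  0.4947] |t| 0.573
```

```bash
python3 -m crank '[[[0,0,7,-0.4,1,-2,0.5],[0,0,14,-0.8,2,-2,0.5],[0,0,21,-1.2,3,-2,0.5],[0,0,28,-1.6,4,-2,0.5],[0,0,35,-2,5,-2,0.5],[0,0,42,-2.4,6,-2,0.5],[0,0,49,-2.8,7,-2,0.5],[0,0,56,-3.2,8,-2,0.5],[0,0,63,-3.6,9,-2,0.5],[0,0,70,-4,10,-2,0.5],[0,0,77,-4.4,11,-2,0.5],[0,0,83.4,-4.6,12,-2,0.5]]]' 110
python3 -m crank '[[[0,0,0,0,0,0,0.5],[0,0,0,0,0,0,0.5],[0,0,0,0,0,0,0.5]]]'
python3 - <<'E'
from h import *
T=Ro.from_rotvec([0,np.radians(20),0]); yaw=Ro.from_rotvec([0,0,np.radians(1.1)])
s=manip.observe();print(s['force'],s['moment'],s['joint_positions'])
R0=down(np.radians(-90)); u=yaw.apply
E=np.array([.6984,-.0385,.2])
def pose(th,h,dx):  # lip above edge by h, dx back; tilt th
    T=Ro.from_rotvec([0,np.radians(th),0]); return E+u(np.array([dx,0,h])+T.apply([-.049,-.023,.016-.0024])), yaw*T*R0
for a in((20,.06,.0),(20,.018,.0),(0,0,0)): go(*pose(*a)); 
E
```

```text
t: 5.2
ee_pos: [0.5707, -0.0625, 0.4914]
tcp_rot: [-3.14, -0.02, 0.015]
force: [0.1, -0.1, -3.7]
opening: 0.105
grip_force: 109.0
t: 5.45
ee_pos: [0.5703, -0.0618, 0.4939]
tcp_rot: [-3.14, -0.034, 0.009]
force: [0.2, 0.8, -4.1]
opening: 0.1
grip_force: 109.0
[ 0.23514886  0.82939619 -4.13235658] [-3.70701761e-02  4.39154232e-02 -4.27384892e-05] [-2.58827248e-01  1.51516015e-01  1.42304714e+00 -4.49285834e-05
  1.57283895e+00  1.29027134e+00]
turn [ -0.06 -19.68   0.16] shift [14.04  0.26  5.82] tcp [ 0.7104 -0.0613  0.4349] |t| 0.713
turn [ -0.06 -19.68   0.16] shift [14.06  0.26 10.02] tcp [ 0.7104 -0.0613  0.3929] |t| 0.713
turn [-0.09  0.32  0.14] shift [ 8.03  0.25 12.52] tcp [ 0.6499 -0.0624  0.3683] |t| 0.653
```

```bash
python3 -m crank '[[[0,-5,0,3,0.1,0,0.5],[0,-10,0,6,0.2,1,0.5],[0,-15,0,9,0.2,2,0.5],[0,-19.7,0,12,0.2,4,0.5],[0,-19.7,0.1,14,0.2,5.8,0.5],[0,-19.7,0.1,14,0.2,5.8,0.5],[0,-19.7,0.1,14,0.2,5.8,0.5],[0,-19.7,0.1,14,0.2,5.8,0.5]]]' 110
python3 - <<'E'
from h import *
im=manip.capture("top"); cv2.imwrite('pics/t2.png',cv2.resize(im[80:260,190:420,::-1],None,fx=3.2,fy=3.2,interpolation=cv2.INTER_CUBIC))
cv2.imwrite('pics/t2r.png',im[:,:,::-1])
s=manip.observe();print(s['ee_pos'],s['tcp_rot'],s['force'],s['moment'])
E
```

```text
t: 6.12
ee_pos: [0.7104, -0.0611, 0.4387]
tcp_rot: [3.092, 0.029, -0.538]
force: [0.2, -0.4, -4.3]
opening: 0.102
grip_force: 108.9
[ 0.71024625 -0.06124236  0.44047154] [ 3.09206956  0.02791342 -0.5339236 ] [ 0.35848565 -0.11761877 -3.79163204] [-0.08361513 -0.4134674   0.00883109]
```

View pics/t2.png

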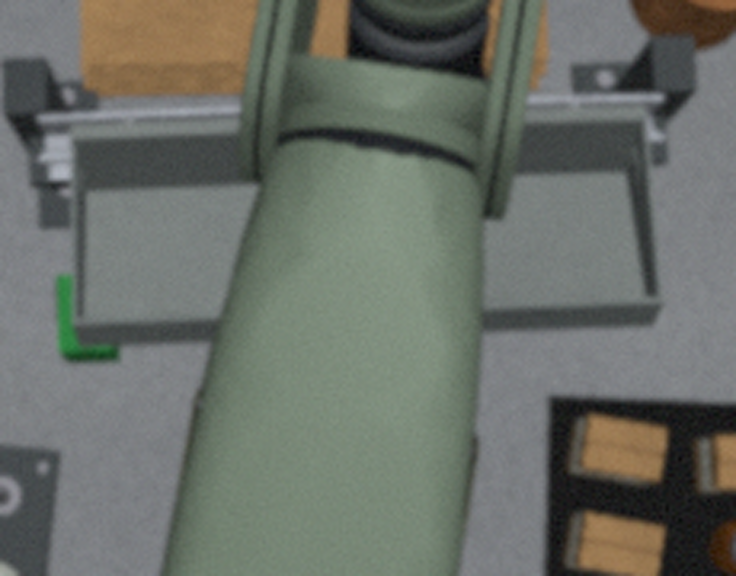

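```bash
python3 - <<'E'
from h import *
s=manip.observe(); R=Ro.from_rotvec(s['tcp_rot']); p=s['ee_pos']+R.apply([0,0,manip.pinch_z])
Rt=R*down(np.radians(-90)).inv()
print(Rt.as_rotvec(degrees=True),p, s['ee_pos'])
C=lambda q:(np.array(q)-190*0)
for n,v in dict(rearL=(.041,.202,-.013),rearR=(.041,-.156,-.013),frontL=(-.075,.205,-.042),frontR=(-.075,-.159,-.042),lipL=(.049,.205,-.013),lipR=(.049,-.159,-.013)).items():
    X=p+Rt.apply(np.array(v)+[0,0,.0024]); q=proj("top",[X])[0]; print(n,X.round(4),((q-[190,80])*3.2+1.1).round(0))
E
```

```text
[-0.20957085 19.59335769  1.02433699] [ 0.6583767  -0.0622655   0.29473001] [ 0.71024625 -0.06124236  0.44047154]
rearL [0.6898 0.1403 0.2709] [ 73. 138.]
rearR [ 0.6963 -0.2176  0.2711] [643. 119.]
frontL [0.5707 0.1412 0.2825] [ 70. 323.]
frontR [ 0.5773 -0.2228  0.2827] [664. 302.]
lipL [0.6973 0.1435 0.2682] [ 68. 128.]
lipR [ 0.7039 -0.2205  0.2684] [646. 108.]
```

```bash
python3 -m crank '[[[0,0,0,0.34,0,0.94,0.5],[0,0,0,0.67,0,1.88,0.5],[0,0,0,1,0,2.83,0.5],[0,0,0,1.34,0,3.77,0.5],[0,0,0,1.51,0,4.24,0.5],[0,0,0,1.51,0,4.24,0.5],[0,0,0,1.51,0,4.24,0.5]]]' 110
cat > w.py <<'E'
from h import *
yaw=Ro.from_rotvec([0,0,np.radians(1.1)]);R0=down(np.radians(-90)); u=yaw.apply
E=np.array([.6984,-.0385,.2])
def pose(th,h,dx):
    T=Ro.from_rotvec([0,np.radians(th),0]); return E+u(np.array([dx,0,h])+T.apply([-.049,-.023,.016-.0024])), yaw*T*R0
def lip():
    s=manip.observe(); R=Ro.from_rotvec(s['tcp_rot']); Rt=R*R0.inv(); p=s['ee_pos']+R.apply([0,0,manip.pinch_z])+Rt.apply([.049,.023,-.0136])
    print('lip-edge mm',(yaw.inv().apply(p-E)*1000).round(1),'rot',Rt.as_rotvec(degrees=True).round(2),'F',s['force'].round(1),'M',s['moment'].round(2))
E
python3 - <<'E'
from w import *
lip()
for a in((15,.012,.0),(10,.008,0),(5,.004,0),(0,0,0),(0,-.003,0)): go(*pose(*a))
E
```

```text
t: 6.75
ee_pos: [0.7107, -0.0614, 0.3931]
tcp_rot: [3.092, 0.027, -0.539]
force: [-0.8, 0.3, -4.0]
opening: 0.102
grip_force: 109.2
lip-edge mm [ 1.  -0.1 18.1] rot [-0.18 19.79  0.99] F [-0.8  0.3 -4. ] M [-0.02 -0.47 -0.02]
turn [-0.03  4.79 -0.1 ] shift [-1.27 -0.01  1.07] tcp [ 0.6951 -0.0616  0.3872] |t| 0.698
turn [-0.02  9.79 -0.1 ] shift [-2.54 -0.01  2.06] tcp [ 0.6798 -0.0619  0.3823] |t| 0.683
turn [-0.02 14.79 -0.1 ] shift [-3.75 -0.    3.17] tcp [ 0.6647 -0.0622  0.3759] |t| 0.668
turn [-1.000e-02  1.979e+01 -1.000e-01] shift [-4.88 -0.    4.39] tcp [ 0.6499 -0.0624  0.3683] |t| 0.653
turn [-1.000e-02  1.979e+01 -1.000e-01] shift [-4.78 -0.    4.67] tcp [ 0.6499 -0.0624  0.3653] |t| 0.653
```

```bash
python3 -m crank '[[[0,2.4,0,-0.65,0,0.4,0.5],[0,4.8,0,-1.3,0,0.8,0.5],[0,7.3,0,-2,0,1.3,0.5],[0,9.8,0,-2.64,0,1.78,0.5],[0,9.8,0,-2.64,0,1.78,0.5]]]' 110
python3 -c "
from w import *
lip()"
python3 -m crank '[[[0,2.5,0,-0.64,0,0.4,0.5],[0,5,0,-1.26,0,0.9,0.5],[0,5,0,-1.26,0,0.9,0.5],[0,5,0,-1.26,0,0.9,0.5]]]' 110
python3 - <<'E'
from w import *
lip()
for a in((0,.003,0),(0,0,0),(0,-.003,0)): go(*pose(*a))
E
```

```text
t: 7.17
ee_pos: [0.6785, -0.0618, 0.3861]
tcp_rot: [3.128, 0.027, -0.273]
force: [-0.2, 0.4, -4.7]
opening: 0.102
grip_force: 108.9
lip-edge mm [-1.2  0.  11.9] rot [-0.09  9.97  0.99] F [-0.2  0.4 -4.7] M [-0.07 -0.1   0.01]
t: 7.5
ee_pos: [0.6659, -0.0622, 0.3794]
tcp_rot: [3.137, 0.027, -0.138]
force: [0.7, -0.5, -4.1]
opening: 0.102
grip_force: 108.9
lip-edge mm [ 1.1 -0.2  7.4] rot [-0.06  5.04  0.99] F [ 0.7 -0.5 -4.1] M [-0.15 -0.11  0.01]
turn [ 0.01  5.04 -0.11] shift [-1.52 -0.    0.94] tcp [ 0.6499 -0.0624  0.3713] |t| 0.653
turn [ 0.01  5.04 -0.11] shift [-1.5  -0.    1.24] tcp [ 0.6499 -0.0624  0.3683] |t| 0.653
turn [ 0.01  5.04 -0.11] shift [-1.47 -0.    1.54] tcp [ 0.6499 -0.0624  0.3653] |t| 0.653
```

Free so far. Level it at 3 mm above, then lower feeling the force.

```bash
python3 -m crank '[[[0,2.5,0,-0.75,0,0.5,0.5],[0,5,0,-1.5,0,0.9,0.5],[0,5,0,-1.5,0,0.9,0.5],[0,5,0,-1.5,0,0.9,0.5]]]' 110
python3 -c "
from w import *
lip()"
python3 -m crank '[[[0,0,0,0,0,0.15,0.5],[0,0,0,0,0,0.3,0.5],[0,0,0,0,0,0.3,0.5]]]' 110
python3 - <<'E'
from w import *
lip()
E
```

```text
t: 7.83
ee_pos: [0.6506, -0.0625, 0.3718]
tcp_rot: [3.141, 0.027, 0.0]
force: [0.3, -1.5, -4.0]
opening: 0.104
grip_force: 109.1
lip-edge mm [ 0.8 -0.2  3.5] rot [-0.02 -0.01  1.  ] F [ 0.3 -1.5 -4. ] M [-0.09  0.03 -0.03]
t: 8.08
ee_pos: [0.6508, -0.0625, 0.3686]
tcp_rot: [3.141, 0.028, 0.002]
force: [-0.6, 0.1, -2.9]
opening: 0.1
grip_force: 109.5
lip-edge mm [ 1.2 -0.3  0.4] rot [-0.03 -0.07  1.01] F [-0.6  0.1 -2.9] M [-0.05  0.26  0.06]
```

```bash
for i in 1; do python3 -m crank '[[[0,0,0,0,0,0.1,0.5],[0,0,0,0,0,0.1,0.5],[0,0,0,0,0,0.1,0.5]]]' 110 >/dev/null; python3 -c "
from w import *
lip()"; python3 -m crank '[[[0,0,0,0,0,0.1,0.5],[0,0,0,0,0,0.1,0.5],[0,0,0,0,0,0.1,0.5]]]' >/dev/null;  python3 -c "
from w import *
lip()"; python3 -m crank '[[[0,0,0,0,0,0.1,0.5],[0,0,0,0,0,0.1,0.5],[0,0,0,0,0,0.1,0.5]]]' >/dev/null;  python3 -c "
from w import *
lip()"; done
```

```text
lip-edge mm [ 1.2 -0.3  0.4] rot [-0.04 -0.16  1.  ] F [-2.4 -1.2  2.2] M [0.07 0.63 0.01]
lip-edge mm [ 1.2 -0.3  0.4] rot [-0.05 -0.2   1.  ] F [-3.9  0.2  5.5] M [0.08 0.89 0.11]
lip-edge mm [ 1.2 -0.3  0.4] rot [-0.06 -0.22  1.01] F [-5.4  0.2  8.8] M [0.14 1.16 0.03]
```

```bash
python3 -m crank '[[[0,0,0,0,0,-0.2,0.5],[0,0,0,0,0,-0.2,4],[0,0,0,0,0,-0.2,4],[0,0,0,0,0,-0.2,4],[0,0,0,0,0,-0.2,4],[0,0,0,0,0,-3,4],[0,0,0,0,0,-7,4],[0,0,0,0,0,-10,4],[0,0,0,-4,0,-10,4],[0,0,0,-8,0,-10,4],[0,0,0,-12,0,-10,4],[0,0,0,-16,0,-10,4]]]' 20
python3 -m crank '[[[0,0,0,-4,5,-3,8.5],[0,0,0,-8,10,-5,8.5],[0,0,0,-8,14,-5,8.5],[0,0,0,-8,18,-5,8.5],[0,0,0,-8,22,-5,8.5],[0,0,0,-8,22,-5,8.5],[0,0,0,-8,22,-5,8.5]]]' 60
python3 - <<'E'
from w import *
s=manip.observe();print(s['ee_pos'],s['joint_positions'])
im=manip.capture("top"); cv2.imwrite('pics/t3r.png',im[:,:,::-1]);sc=manip.capture("scene");cv2.imwrite('pics/s3r.png',sc[:,:,::-1])
a=cv2.resize(im[90:250,190:420,::-1],None,fx=2.4,fy=2.4,interpolation=cv2.INTER_CUBIC); b=cv2.resize(sc[120:270,90:320,::-1],None,fx=1.4,fy=1.4)
b=cv2.copyMakeBorder(b,0,0,0,a.shape[1]-b.shape[1],0); cv2.imwrite('pics/t3.png',np.vstack([a,b]))
for n,v in dict(rearL=(.041,.202,-.013),rearR=(.041,-.156,-.013),frontL=(-.075,.205,-.042),frontR=(-.075,-.159,-.042),lipL=(.049,.205,-.013),lipR=(.049,-.159,-.013),gripF=(-.03,0,.015),gripR=(.03,0,.015)).items():
    X=E+u(np.array([-.049,-.023,.016])+v); print(n,X.round(3),((proj("top",[X])[0]-[190,90])*2.4+.7).round(0))
E
```

```text
t: 9.83
ee_pos: [0.4887, -0.0651, 0.4651]
tcp_rot: [3.141, 0.028, 0.004]
force: [0.4, 0.5, 0.6]
opening: 0.47
grip_force: 0.0
t: 10.42
ee_pos: [0.4127, -0.2925, 0.5155]
tcp_rot: [3.136, 0.016, 0.003]
force: [0.3, 0.8, -0.1]
opening: 0.993
grip_force: 0.0
[ 0.41271706 -0.29245404  0.51547252] [-0.7871378  -0.00959235  1.55145773 -0.00206157  1.59457941  0.77360582]
rearL [0.687 0.14  0.203] [ 65. 103.]
rearR [ 0.694 -0.218  0.203] [464.  89.]
frontL [0.571 0.141 0.174] [ 69. 236.]
frontR [ 0.578 -0.223  0.174] [468. 221.]
lipL [0.695 0.143 0.203] [61. 94.]
lipR [ 0.702 -0.22   0.203] [467.  80.]
gripF [ 0.62  -0.063  0.231] [297. 166.]
gripR [ 0.68  -0.062  0.231] [294.  98.]
```

View pics/t3.png

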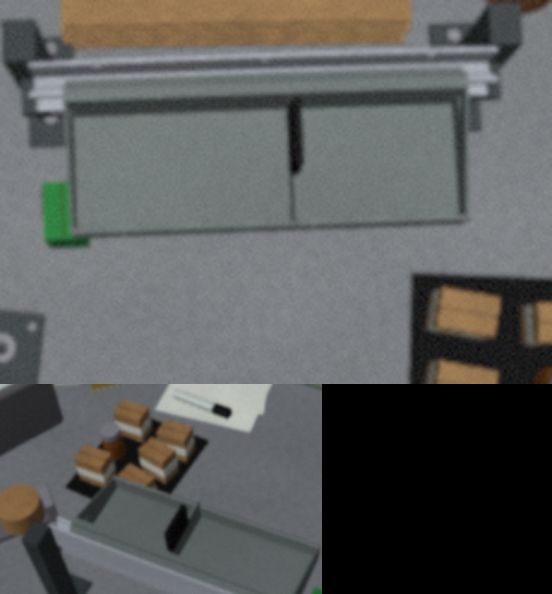

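```bash
python3 - <<'E'
from w import *
print('scene pred', {n:proj("scene",[E+u(np.array([-.049,-.023,.016])+v)])[0].round(0).tolist() for n,v in dict(frontL=(-.075,.205,-.042),frontR=(-.075,-.159,-.042),gripF=(-.03,0,.015)).items()})
t,R=go([.4006,.0,.27],down(np.radians(0)))
go([.4006,.2436,.2],down(np.radians(83.5)),p0=t,R0=R)
E
```

```text
scene pred {'frontL': [320.0, 235.0], 'frontR': [173.0, 184.0], 'gripF': [223.0, 205.0]}
turn [ 6.000e-02 -1.000e-01 -8.918e+01] shift [ -0.9  -28.81   9.02] tcp [0.4006 0.     0.4247] |t| 0.401
turn [  0.    0.  -83.5] shift [24.36  0.    7.  ] tcp [0.4006 0.2436 0.3547] |t| 0.469
```

```bash
python3 -m crank '[[[0,0,-89,-1,-29,9,8.5],[0,0,-89,-1,-29,9,8.5],[0,0,-89,-1,-29,9,8.5],[0,0,-89,-1,-29,9,8.5],[0,0,-89,-1,-29,9,8.5],[0,0,-89,-1,-29,9,8.5],[0,0,-89,-1,-29,9,8.5],[0,0,-89,-1,-29,9,8.5],[0,0,-89,-1,-29,9,8.5],[0,0,-89,-1,-29,9,8.5],[0,0,-89,-1,-29,9,8.5],[0,0,-89,-1,-29,9,8.5]]]' 60
python3 -m crank '[[[0,0,-83.6,24.3,0,7,8.5],[0,0,-83.6,24.3,0,7,8.5],[0,0,-83.6,24.3,0,7,8.5],[0,0,-83.6,24.3,0,7,8.5],[0,0,-83.6,24.3,0,7,8.5],[0,0,-83.6,24.3,0,7,8.5],[0,0,-83.6,24.3,0,7,8.5],[0,0,-83.6,24.3,0,7,8.5],[0,0,-83.6,24.3,0,7,8.5],[0,0,-83.6,24.3,0,7,8.5],[0,0,-83.6,24.3,0,7,8.5],[0,0,-83.6,24.3,0,7,8.5]]]'
python3 - <<'E'
from w import *
go([.4006,.2436,.06],down(np.radians(83.5)))
print(manip.observe()['joint_positions'])
E
```

```text
t: 11.52
ee_pos: [0.3983, 0.005, 0.4249]
tcp_rot: [2.269, 2.172, 0.002]
force: [-0.8, -0.4, 0.5]
opening: 0.996
grip_force: 0.0
t: 12.52
ee_pos: [0.4107, 0.2471, 0.3549]
tcp_rot: [0.246, 3.131, 0.0]
force: [0.5, -0.1, -0.3]
opening: 0.994
grip_force: 0.0
turn [ 0.02  0.07 -2.48] shift [ 0.96 -0.51 14.02] tcp [0.4006 0.2436 0.2147] |t| 0.469
[ 3.61021247e-01  5.04427194e-02  1.82502453e+00 -3.39477673e-04
  1.26484952e+00 -1.05293800e+00]
```

```bash
python3 -m crank '[[[0,0,-1,0.3,0,5,8.5],[0,0,-1,0.3,0,5,8.5],[0,0,-1,0.3,0,5,8.5],[0,0,-1,0.3,0,5,8.5],[0,0,-1,0.3,0,5,8.5]]]'
python3 - <<'E'
from w import *
go([.4006,.2436,.06],down(np.radians(83.5)))
E
```

```text
t: 12.93
ee_pos: [0.4095, 0.2469, 0.3062]
tcp_rot: [0.231, 3.129, 0.001]
force: [-0.4, -0.1, -0.1]
opening: 0.995
grip_force: 0.0
turn [ 0.06  0.2  -1.92] shift [ 0.86 -0.47  9.15] tcp [0.4006 0.2436 0.2147] |t| 0.469
```

```bash
python3 -m crank '[[[0,0,-1.9,0.85,-0.45,1,8.5],[0,0,-1.9,0.85,-0.45,4,8.5],[0,0,-1.9,0.85,-0.45,7,8.5],[0,0,-1.9,0.85,-0.45,9.1,8.5],[0,0,-1.9,0.85,-0.45,9.1,8.5],[0,0,-1.9,0.85,-0.45,9.1,4],[0,0,-1.9,0.85,-0.45,9.1,4],[0,0,-1.9,0.85,-0.45,9.1,4],[0,0,-1.9,0.85,-0.45,9.1,4],[0,0,-1.9,0.85,-0.45,9.1,4],[0,0,-1.9,0.85,-0.45,9.1,4],[0,0,-1.9,0.85,-0.45,9.1,4]]]' 40
python3 -m crank '[[[0,0,0,0,0,-2,4],[0,0,0,0,0,-5,4],[0,0,0,0,0,-8,4],[0,0,0,0,0,-12,4],[0,0,0,0,0,-16,4],[0,0,0,0,0,-20,4],[0,0,0,0,0,-20,4],[0,0,0,0,0,-20,4]]]'
python3 - <<'E'
from w import *
def P(x,y,z): return E+u([-.049+x,-.023+y,.016+z])
t,R=go([*P(-.018,.168,0)[:2],.25],down(np.radians(1.1)))
print(P(-.018,.168,0),P(-.018,.102,0),P(-.018,.036,0))
s=manip.observe();print(s['force'],s['opening'],s['ee_pos'])
E
```

```text
t: 13.93
ee_pos: [0.4019, 0.2438, 0.2166]
tcp_rot: [0.179, 3.129, 0.003]
force: [-0.0, -0.3, 6.8]
opening: 0.629
grip_force: 42.6
t: 14.6
ee_pos: [0.4007, 0.2435, 0.4181]
tcp_rot: [0.179, 3.126, 0.006]
force: [-0.4, 0.7, -1.4]
opening: 0.63
grip_force: 42.7
turn [ 0.6   0.3  82.35] shift [-24.21 -11.14   1.54] tcp [0.6286 0.1052 0.4047] |t| 0.637
[0.62862872 0.10518705 0.216     ] [0.62989575 0.03919921 0.216     ] [ 0.63116278 -0.02678862  0.216     ]
[-0.39603739  0.67799459 -1.38133156] 0.6297085854623473 [0.40065617 0.24345261 0.41812234]
```

```bash
python3 -m crank '[[[0,0,7,-2,-1,0,4],[0,0,14,-4,-2,0,4],[0,0,21,-6,-3,0,4],[0,0,28,-8,-4,0,4],[0,0,35,-10,-5,0,4],[0,0,42,-12,-6,0,4],[0,0,49,-14,-6.5,0,4],[0,0,56,-16,-7.5,0,4],[0,0,63,-18,-8.5,0,4],[0,0,70,-20,-9.5,0,4],[0,0,77,-22,-10.5,0,4],[0,0,82.3,-24.2,-11.1,0,4]]]'
python3 -m crank '[[[0,0,0,0,0,0,4],[0,0,0,0,0,0,4]]]' >/dev/null
python3 - <<'E'
from w import *
t,R=go([.6286,.1052,.199],down(np.radians(1.1)))
E
```

```text
t: 15.6
ee_pos: [0.6277, 0.1041, 0.4116]
tcp_rot: [-2.205, -2.235, 0.005]
force: [-1.4, -0.0, -0.7]
opening: 0.629
grip_force: 42.7
turn [-0.17  0.01  0.02] shift [0.07 0.1  5.79] tcp [0.6286 0.1052 0.3537] |t| 0.637
```

```bash
python3 -m crank '[[[0,0,0,0.1,0.1,2,4],[0,0,0,0.1,0.1,4,4],[0,0,0,0.1,0.1,5.4,4],[0,0,0,0.1,0.1,5.7,4],[0,0,0,0.1,0.1,5.8,4],[0,0,0,0.1,0.1,5.8,4],[0,0,0,0.1,0.1,5.8,4]]]'
python3 -m crank '[[[0,0,0,0,0,0,6.5],[0,0,0,0,0,0,7],[0,0,0,0,0,0,7],[0,0,0,0,0,0,7],[0,0,0,0,0,-2,7],[0,0,0,0,0,-5,7],[0,0,0,0,0,-8,7],[0,0,0,0,0,-8,7]]]'
python3 - <<'E'
from w import *
go([.4115,.3409,.2],down(np.radians(83.5)))
im=manip.capture("scene");cv2.imwrite('pics/s4.png',cv2.resize(im[130:330,120:400,::-1],None,fx=2.4,fy=2.4))
E
```

```text
t: 16.35
ee_pos: [0.6288, 0.1066, 0.3574]
tcp_rot: [2.197, 2.243, 0.003]
force: [0.4, -0.4, 0.5]
opening: 0.631
grip_force: 42.8
t: 17.02
ee_pos: [0.6302, 0.1063, 0.4448]
tcp_rot: [2.191, 2.236, 0.018]
force: [0.5, -0.1, 1.5]
opening: 0.816
grip_force: 0.0
turn [  0.74   0.66 -82.35] shift [ 23.89 -21.53   8.67] tcp [0.4115 0.3409 0.3547] |t| 0.534
```

View pics/s4.png

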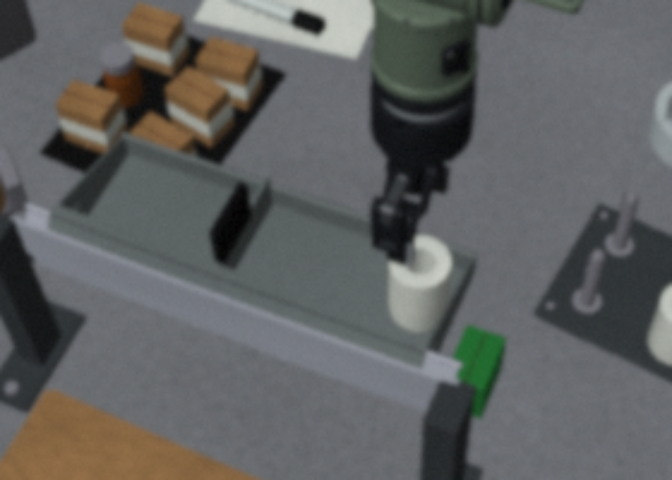

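```bash
python3 -m crank '[[[0,0,-7,2,-2,-2,8.5],[0,0,-14,4,-4,-2,8.5],[0,0,-21,6,-5.5,0,8.5],[0,0,-28,8,-7.5,2,8.5],[0,0,-35,10,-9,4,8.5],[0,0,-42,12,-11,6,8.5],[0,0,-49,14,-13,8.6,8.5],[0,0,-56,16,-15,8.6,8.5],[0,0,-63,18,-17,8.6,8.5],[0,0,-70,20,-18.5,8.6,8.5],[0,0,-77,22,-20,8.6,8.5],[0,0,-82.3,23.9,-21.5,8.6,8.5]]]'
python3 -m crank '[[[0,0,0,0,0,0,8.5],[0,0,0,0,0,0,8.5]]]' >/dev/null
python3 - <<'E'
from w import *
go([.4115,.3409,.06],down(np.radians(83.5)))
E
```

```text
t: 18.07
ee_pos: [0.4077, 0.3416, 0.3489]
tcp_rot: [0.171, 3.137, -0.002]
force: [0.3, 1.1, -1.2]
opening: 0.993
grip_force: 0.0
turn [-0.07  0.05  0.04] shift [-0.34  0.   13.44] tcp [0.4115 0.3409 0.2147] |t| 0.534
```

```bash
python3 -m crank '[[[0,0,0,-0.35,0,3,8.5],[0,0,0,-0.35,0,6,8.5],[0,0,0,-0.35,0,9,8.5],[0,0,0,-0.35,0,12,8.5],[0,0,0,-0.35,0,13.4,8.5],[0,0,0,-0.35,0,13.4,8.5],[0,0,0,-0.35,0,13.4,4],[0,0,0,-0.35,0,13.4,4],[0,0,0,-0.35,0,13.4,4],[0,0,0,-0.35,0,13.4,4],[0,0,0,-0.35,0,13.4,4],[0,0,0,-0.35,0,13.4,4]]]' 40
python3 -m crank '[[[0,0,0,0,0,-2,4],[0,0,0,0,0,-5,4],[0,0,0,0,0,-8,4],[0,0,0,0,0,-12,4],[0,0,0,0,0,-16,4],[0,0,0,0,0,-20,4],[0,0,0,0,0,-20,4],[0,0,0,0,0,-20,4]]]'
python3 - <<'E'
from w import *
t,R=go([.6299,.0392,.25],down(np.radians(1.1)))
E
```

```text
t: 19.23
ee_pos: [0.414, 0.341, 0.218]
tcp_rot: [0.179, 3.131, 0.003]
force: [1.5, -0.8, 6.9]
opening: 0.621
grip_force: 42.7
t: 19.9
ee_pos: [0.4128, 0.3409, 0.4194]
tcp_rot: [0.179, 3.129, 0.006]
force: [0.3, -1.0, -2.9]
opening: 0.618
grip_force: 42.7
turn [ 0.51  0.17 82.36] shift [-25.   -27.51   1.53] tcp [0.6299 0.0392 0.4047] |t| 0.631
```

```bash
python3 -m crank '[[[0,0,7,-2,-2.3,-1,4],[0,0,14,-4,-4.6,-2,4],[0,0,21,-6,-7,-3,4],[0,0,28,-8,-9.2,-4,4],[0,0,35,-10,-11.5,-4,4],[0,0,42,-12,-13.8,-4,4],[0,0,49,-14,-16,-4,4],[0,0,56,-16.5,-18.3,-4,4],[0,0,63,-19,-20.6,-4,4],[0,0,70,-21,-23,-4,4],[0,0,77,-23,-25.2,-4,4],[0,0,82.3,-25,-27.5,-4,4]]]'
python3 -m crank '[[[0,0,0,0,0,0,4],[0,0,0,0,0,0,4]]]' >/dev/null
python3 - <<'E'
from w import *
t,R=go([.6299,.0392,.2],down(np.radians(1.1)))
E
```

```text
t: 20.9
ee_pos: [0.6295, 0.0375, 0.4527]
tcp_rot: [-2.203, -2.235, 0.004]
force: [0.8, 0.3, -1.4]
opening: 0.623
grip_force: 42.8
turn [-0.26 -0.04 -0.08] shift [0.19 0.09 9.8 ] tcp [0.6299 0.0392 0.3547] |t| 0.631
```

```bash
python3 -m crank '[[[0,0,0,0.2,0.1,3,4],[0,0,0,0.2,0.1,6,4],[0,0,0,0.2,0.1,8,4],[0,0,0,0.2,0.1,9.3,4],[0,0,0,0.2,0.1,9.8,4],[0,0,0,0.2,0.1,9.8,4],[0,0,0,0.2,0.1,9.8,4]]]'
python3 -m crank '[[[0,0,0,0,0,0,6.5],[0,0,0,0,0,0,7],[0,0,0,0,0,0,7],[0,0,0,0,0,0,7],[0,0,0,0,0,-2,7],[0,0,0,0,0,-5,7],[0,0,0,0,0,-9,7],[0,0,0,0,0,-9,7]]]'
python3 - <<'E'
from w import *
t,R=go([.491,.3313,.2],down(np.radians(83.5)))
E
```

```text
t: 21.65
ee_pos: [0.6307, 0.0412, 0.3593]
tcp_rot: [2.196, 2.243, 0.003]
force: [0.5, -0.0, -1.4]
opening: 0.619
grip_force: 42.8
t: 22.32
ee_pos: [0.632, 0.0407, 0.4588]
tcp_rot: [2.189, 2.233, 0.019]
force: [1.3, 1.5, 2.2]
opening: 0.821
grip_force: 0.0
turn [  0.81   0.86 -82.35] shift [ 29.36 -13.71  10.1 ] tcp [0.491  0.3313 0.3547] |t| 0.592
```

```bash
python3 -m crank '[[[0,0,-7,2.5,-1.2,0,8.5],[0,0,-14,5,-2.4,0,8.5],[0,0,-21,7.5,-3.5,0,8.5],[0,0,-28,10,-4.6,0,8.5],[0,0,-35,12.5,-5.8,0,8.5],[0,0,-42,15,-7,1,8.5],[0,0,-49,17.5,-8,3,8.5],[0,0,-56,20,-9.3,5,8.5],[0,0,-63,22.5,-10.5,7,8.5],[0,0,-70,25,-11.6,9,8.5],[0,0,-77,27.5,-12.8,10,8.5],[0,0,-82.3,29.4,-13.7,10,8.5]]]'
python3 -m crank '[[[0,0,0,0,0,0,8.5],[0,0,0,0,0,0,8.5]]]' >/dev/null
python3 - <<'E'
from w import *
go([.491,.3313,.06],down(np.radians(83.5)))
E
```

```text
t: 23.32
ee_pos: [0.4855, 0.3331, 0.3449]
tcp_rot: [-0.169, -3.134, 0.004]
force: [-0.7, -0.7, -1.1]
opening: 0.994
grip_force: 0.0
turn [0.   0.16 0.01] shift [-0.35 -0.12 13.36] tcp [0.491  0.3313 0.2147] |t| 0.592
```

```bash
python3 -m crank '[[[0,0,0,-0.35,-0.1,3,8.5],[0,0,0,-0.35,-0.1,6,8.5],[0,0,0,-0.35,-0.1,9,8.5],[0,0,0,-0.35,-0.1,12,8.5],[0,0,0,-0.35,-0.1,13.4,8.5],[0,0,0,-0.35,-0.1,13.4,8.5],[0,0,0,-0.35,-0.1,13.4,4],[0,0,0,-0.35,-0.1,13.4,4],[0,0,0,-0.35,-0.1,13.4,4],[0,0,0,-0.35,-0.1,13.4,4],[0,0,0,-0.35,-0.1,13.4,4],[0,0,0,-0.35,-0.1,13.4,4]]]' 40
python3 -m crank '[[[0,0,0,0,0,-2,4],[0,0,0,0,0,-5,4],[0,0,0,0,0,-8,4],[0,0,0,0,0,-12,4],[0,0,0,0,0,-16,4],[0,0,0,0,0,-20,4],[0,0,0,0,0,-24,4],[0,0,0,0,0,-24,4]]]'
python3 - <<'E'
from w import *
t,R=go([.6312,-.0268,.29],down(np.radians(1.1)))
E
```

```text
t: 24.48
ee_pos: [0.4928, 0.331, 0.2168]
tcp_rot: [0.179, 3.129, 0.003]
force: [0.0, -1.5, 5.9]
opening: 0.626
grip_force: 42.7
t: 25.15
ee_pos: [0.492, 0.3314, 0.4655]
tcp_rot: [0.178, 3.118, 0.014]
force: [1.2, 0.7, 0.3]
opening: 0.62
grip_force: 42.8
turn [ 1.22  0.43 82.36] shift [-17.87 -34.03   2.05] tcp [ 0.6312 -0.0268  0.4447] |t| 0.632
```

```bash
python3 -m crank '[[[0,0,7,-1.5,-3,0,4],[0,0,14,-3,-6,0,4],[0,0,21,-4.5,-9,0,4],[0,0,28,-6,-12,0,4],[0,0,35,-7.5,-14.5,0,4],[0,0,42,-9,-17,0,4],[0,0,49,-10.5,-20,0,4],[0,0,56,-12,-23,0,4],[0,0,63,-13.5,-26,0,4],[0,0,70,-15,-29,0,4],[0,0,77,-16.5,-31.5,0,4],[0,0,82.3,-17.9,-34,0,4]]]'
python3 -m crank '[[[0,0,0,0,0,0,4],[0,0,0,0,0,0,4]]]' >/dev/null
python3 - <<'E'
from w import *
t,R=go([.6312,-.0268,.1985],down(np.radians(1.1)))
E
```

```text
t: 26.15
ee_pos: [0.6299, -0.0292, 0.454]
tcp_rot: [2.205, 2.236, 0.001]
force: [0.3, 0.3, -1.4]
opening: 0.628
grip_force: 42.8
turn [ 0.03 -0.01 -0.08] shift [ 0.23  0.13 10.04] tcp [ 0.6312 -0.0268  0.3532] |t| 0.632
```

```bash
python3 -m crank '[[[0,0,0,0.2,0.1,3,4],[0,0,0,0.2,0.1,6,4],[0,0,0,0.2,0.1,8,4],[0,0,0,0.2,0.1,9.5,4],[0,0,0,0.2,0.1,10.1,4],[0,0,0,0.2,0.1,10.1,4],[0,0,0,0.2,0.1,10.1,4]]]'
python3 -m crank '[[[0,0,0,0,0,0,6.5],[0,0,0,0,0,0,7],[0,0,0,0,0,0,7],[0,0,0,0,0,0,7],[0,0,0,0,0,-2,7],[0,0,0,0,0,-5,7],[0,0,0,0,0,-9,7],[0,0,0,0,0,-9,7]]]'
python3 -m crank '[[[0,0,0,0,-4,0,8],[0,0,0,0,-8,0,8],[0,0,0,0,-12,0,8],[0,0,0,0,-16,0,8],[0,0,0,0,-20,0,8],[0,0,0,0,-20,0,8]]]'
cat > see.py <<'E'
from w import *
import sys
n=sys.argv[1]
im=manip.capture("top"); a=im[90:320,190:450,::-1].copy();sc=manip.capture("scene")
cv2.imwrite(f'pics/{n}r.png',im[:,:,::-1])
a=cv2.resize(a,None,fx=2,fy=2,interpolation=cv2.INTER_CUBIC);b=cv2.resize(sc[120:320,120:260+20,::-1],None,fx=1.75,fy=1.75)
b=cv2.resize(sc[120:350,120:260+0,::-1] if 0 else sc[120:350,110:270,::-1],None,fx=1.7,fy=2,interpolation=cv2.INTER_CUBIC)
cv2.imwrite(f'pics/{n}.png',np.hstack([a,b]))
bgr=im[:,:,::-1]; hsv=cv2.cvtColor(np.ascontiguousarray(bgr),cv2.COLOR_BGR2HSV).astype(int);H,S,V=hsv[...,0],hsv[...,1],hsv[...,2]
for c,s,m in blobs((H<20)&(S>70)&(V>60),80,900):
    if 340<c[0]<460 and 190<c[1]<320:
        # keep full-width rows: rectangle fit projected on carton top plane
        k=np.argwhere(m)[:,::-1].astype(float); P=onz("top",k,.067)[:,:2].astype(np.float32)*1000
        r=cv2.minAreaRect(P); (w,h),ang=r[1],r[2]
        long=ang if w>h else ang+90
        print(c.round(1),s[4],onz("top",[c],.067)[0].round(4),'rect',np.round(r[0],1),np.round(r[1],0),'long axis',round(long%180,1))
E
python3 see.py v5
```

```text
t: 26.9
ee_pos: [0.6307, -0.0244, 0.3537]
tcp_rot: [2.196, 2.245, 0.002]
force: [0.1, 0.3, -0.6]
opening: 0.623
grip_force: 42.1
t: 27.57
ee_pos: [0.6325, -0.0259, 0.4534]
tcp_rot: [2.188, 2.233, 0.016]
force: [0.8, -0.7, 1.6]
opening: 0.819
grip_force: 0.0
t: 28.07
ee_pos: [0.4244, -0.0285, 0.4406]
tcp_rot: [-2.196, -2.239, 0.005]
force: [-0.4, 0.2, -1.7]
opening: 0.934
grip_force: 0.0
[384.6 219.5] 491 [ 0.5023 -0.2439  0.067 ] rect [ 502.5 -244.1] [65. 45.] long axis 79.4
[424.6 223.9] 471 [ 0.4897 -0.3416  0.067 ] rect [ 489.4 -342.3] [64. 44.] long axis 88.9
[383.5 250.3] 507 [ 0.4285 -0.2384  0.067 ] rect [ 428.2 -238.9] [65. 46.] long axis 77.5
[381.4 274.2] 503 [ 0.3715 -0.2315  0.067 ] rect [ 371.5 -231.7] [45. 65.] long axis 93.7
[423.7 278.6] 475 [ 0.3583 -0.334   0.067 ] rect [ 358.5 -334.9] [64. 45.] long axis 88.4
```

View pics/v5.png

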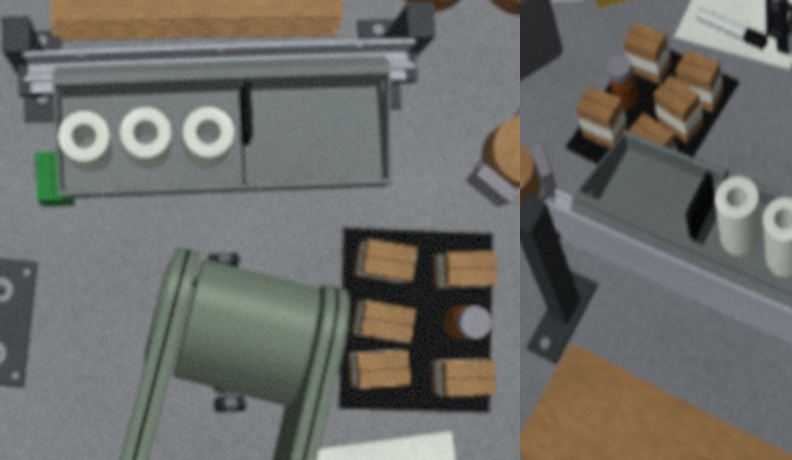

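```bash
python3 - <<'E'
from w import *
go([.5025,-.244,.18],down(np.radians(79.4)))
for y in(-.129,-.079,-.029): print((E+u([-.049-.018,-.023+y,0]))[:2].round(4))
E
```

```text
turn [  0.14   0.17 -78.3 ] shift [-21.59   6.85  10.9 ] tcp [ 0.5025 -0.244   0.3347] |t| 0.559
[ 0.6343 -0.1918]
[ 0.6334 -0.1418]
[ 0.6324 -0.0918]
```

```bash
python3 -m crank '[[[0,0,-7,-2,0.6,1,8.5],[0,0,-14,-4,1.2,2,8.5],[0,0,-21,-6,1.8,3,8.5],[0,0,-28,-8,2.4,4,8.5],[0,0,-35,-10,3,5,8.5],[0,0,-42,-12,3.6,6,8.5],[0,0,-49,-14,4.2,7,8.5],[0,0,-56,-16,4.8,8,8.5],[0,0,-63,-18,5.6,9,8.5],[0,0,-70,-20,6.2,10,8.5],[0,0,-78.3,-21.6,6.8,10.9,8.5],[0,0,-78.3,-21.6,6.8,10.9,8.5]]]'
python3 -m crank '[[[0,0,0,0,0,0,8.5],[0,0,0,0,0,0,8.5]]]' >/dev/null
python3 - <<'E'
from w import *
go([.5025,-.244,.055],down(np.radians(79.4)))
print(manip.observe()['joint_positions'])
E
```

```text
t: 29.17
ee_pos: [0.505, -0.2474, 0.3323]
tcp_rot: [0.287, 3.127, -0.001]
force: [-0.2, 0.3, -0.2]
opening: 0.995
grip_force: 0.0
turn [ 0.02  0.12 -0.06] shift [ 1.900e-01 -1.000e-02  1.246e+01] tcp [ 0.5025 -0.244   0.2097] |t| 0.559
[-6.05940167e-01  2.42131830e-01  1.65093126e+00  1.25575604e-03
  1.24678638e+00 -1.99111346e+00]
```

```bash
python3 -m crank '[[[0,0,0,0.2,0,3,8.5],[0,0,0,0.2,0,6,8.5],[0,0,0,0.2,0,9,8.5],[0,0,0,0.2,0,11.5,8.5],[0,0,0,0.2,0,12.4,8.5],[0,0,0,0.2,0,12.4,8.5],[0,0,0,0.2,0,12.4,4.5],[0,0,0,0.2,0,12.4,4.5],[0,0,0,0.2,0,12.4,4.5],[0,0,0,0.2,0,12.4,4.5],[0,0,0,0.2,0,12.4,4.5],[0,0,0,0.2,0,12.4,4.5]]]' 40
python3 -m crank '[[[0,0,0,0,0,-2,4.5],[0,0,0,0,0,-6,4.5],[0,0,0,0,0,-10,4.5],[0,0,0,0,0,-14,4.5],[0,0,0,0,0,-18,4.5],[0,0,0,0,0,-22,4.5],[0,0,0,0,0,-24,4.5],[0,0,0,0,0,-24,4.5],[0,0,0,0,0,-24,4.5]]]'
python3 - <<'E'
from w import *
t,R=go([.6343,-.1918,.29],down(np.radians(1.1)))
E
```

```text
t: 30.33
ee_pos: [0.5029, -0.2446, 0.2129]
tcp_rot: [0.289, 3.122, -0.004]
force: [0.7, 0.7, 6.6]
opening: 0.694
grip_force: 45.6
t: 31.08
ee_pos: [0.5011, -0.2438, 0.4519]
tcp_rot: [0.289, 3.123, -0.003]
force: [0.2, -0.5, -1.9]
opening: 0.695
grip_force: 44.7
turn [ 0.12  0.3  78.33] shift [-12.14   7.56   0.77] tcp [ 0.6343 -0.1918  0.4447] |t| 0.663
```

```bash
python3 -m crank '[[[0,0,7,-1,0.7,0,4.5],[0,0,14,-2,1.4,0,4.5],[0,0,21,-3,2,0,4.5],[0,0,28,-4,2.7,0,4.5],[0,0,35,-5,3.4,0,4.5],[0,0,42,-6,4,0,4.5],[0,0,49,-7.2,4.7,0,4.5],[0,0,56,-8.4,5.4,0,4.5],[0,0,63,-9.6,6,0,4.5],[0,0,70,-10.8,6.8,0,4.5],[0,0,78.3,-12.1,7.6,0,4.5],[0,0,78.3,-12.1,7.6,0,4.5]]]'
python3 -m crank '[[[0,0,0,0,0,0,4.5],[0,0,0,0,0,0,4.5]]]' >/dev/null
python3 - <<'E'
from w import *
t,R=go([.6343,-.1918,.1995],down(np.radians(1.1)))
E
```

```text
t: 32.08
ee_pos: [0.6351, -0.19, 0.4461]
tcp_rot: [-2.198, -2.239, -0.0]
force: [0.4, 0.1, -1.4]
opening: 0.689
grip_force: 44.5
turn [-0.15 -0.07  0.15] shift [-0.06  0.12  9.37] tcp [ 0.6343 -0.1918  0.3542] |t| 0.663
```

```bash
python3 -m crank '[[[0,0,0,-0.1,0.1,3,4.5],[0,0,0,-0.1,0.1,6,4.5],[0,0,0,-0.1,0.1,8,4.5],[0,0,0,-0.1,0.1,9,4.5],[0,0,0,-0.1,0.1,9.5,4.5],[0,0,0,-0.1,0.1,9.5,4.5],[0,0,0,-0.1,0.1,9.5,4.5]]]'
python3 -m crank '[[[0,0,0,0,0,0,7],[0,0,0,0,0,0,7.5],[0,0,0,0,0,0,7.5],[0,0,0,0,0,0,7.5],[0,0,0,0,0,-2,7.5],[0,0,0,0,0,-5,7.5],[0,0,0,0,0,-9,7.5],[0,0,0,0,0,-9,7.5]]]'
python3 -m crank '[[[0,0,0,0,-3,0,8.5],[0,0,0,0,-7,0,8.5],[0,0,0,2,-11,0,8.5],[0,0,0,6,-15,0,8.5],[0,0,0,10,-19,0,8.5],[0,0,0,12,-20,0,8.5],[0,0,0,12,-20,0,8.5],[0,0,0,12,-20,0,8.5]]]'
python3 see.py v6; python3 - <<'E'
from w import *
go([.4284,-.2387,.18],down(np.radians(77.5)))
E
```

```text
t: 32.83
ee_pos: [0.6352, -0.1927, 0.3564]
tcp_rot: [2.197, 2.242, 0.002]
force: [-0.0, -0.6, -0.5]
opening: 0.696
grip_force: 44.6
t: 33.5
ee_pos: [0.6366, -0.1928, 0.456]
tcp_rot: [2.187, 2.231, 0.011]
force: [0.0, 0.0, 2.2]
opening: 0.884
grip_force: 0.0
t: 34.17
ee_pos: [0.4309, -0.0742, 0.4455]
tcp_rot: [2.195, 2.245, 0.003]
force: [-0.8, -0.1, -0.4]
opening: 0.999
grip_force: 0.0
[424.7 223.8] 467 [ 0.4899 -0.3418  0.067 ] rect [ 489.4 -342.4] [64. 44.] long axis 88.9
[423.7 278.6] 479 [ 0.3583 -0.334   0.067 ] rect [ 358.5 -334.9] [64. 45.] long axis 88.4
turn [  0.14   0.26 -76.3 ] shift [-16.21  -0.85  11.15] tcp [ 0.4284 -0.2387  0.3347] |t| 0.49
```

View pics/v6.png

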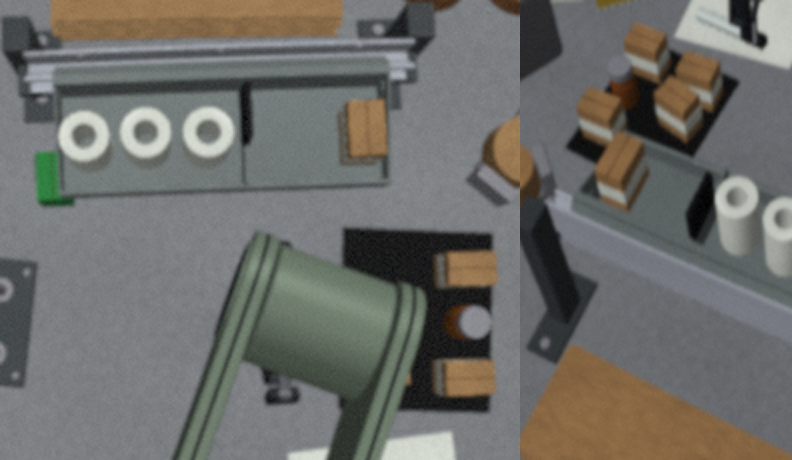

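```bash
python3 -m crank '[[[0,0,-7,-1.5,0,1,8.5],[0,0,-14,-3,0,2,8.5],[0,0,-21,-4.5,-0.2,3,8.5],[0,0,-28,-6,-0.3,4,8.5],[0,0,-35,-7.5,-0.4,5,8.5],[0,0,-42,-9,-0.5,6,8.5],[0,0,-49,-10.5,-0.6,7,8.5],[0,0,-56,-12,-0.7,8,8.5],[0,0,-63,-13.5,-0.8,9,8.5],[0,0,-70,-15,-0.8,10,8.5],[0,0,-76.3,-16.2,-0.8,11,8.5],[0,0,-76.3,-16.2,-0.8,11,8.5]]]'
python3 -m crank '[[[0,0,0,0,0,0,8.5],[0,0,0,0,0,0,8.5]]]' >/dev/null
python3 - <<'E'
from w import *
go([.4284,-.2387,.055],down(np.radians(77.5)))
E
```

```text
t: 35.27
ee_pos: [0.4283, -0.2415, 0.333]
tcp_rot: [-0.346, -3.122, -0.001]
force: [0.2, 0.4, -0.3]
opening: 0.996
grip_force: 0.0
turn [ 0.01  0.12 -0.23] shift [ 0.05  0.02 12.56] tcp [ 0.4284 -0.2387  0.2097] |t| 0.49
```

```bash
python3 -m crank '[[[0,0,0,0.1,0,3,8.5],[0,0,0,0.1,0,6,8.5],[0,0,0,0.1,0,9,8.5],[0,0,0,0.1,0,11.5,8.5],[0,0,0,0.1,0,12.5,8.5],[0,0,0,0.1,0,12.5,8.5],[0,0,0,0.1,0,12.5,4.5],[0,0,0,0.1,0,12.5,4.5],[0,0,0,0.1,0,12.5,4.5],[0,0,0,0.1,0,12.5,4.5],[0,0,0,0.1,0,12.5,4.5],[0,0,0,0.1,0,12.5,4.5]]]' 40
python3 -m crank '[[[0,0,0,0,0,-2,4.5],[0,0,0,0,0,-6,4.5],[0,0,0,0,0,-10,4.5],[0,0,0,0,0,-14,4.5],[0,0,0,0,0,-18,4.5],[0,0,0,0,0,-22,4.5],[0,0,0,0,0,-24,4.5],[0,0,0,0,0,-24,4.5],[0,0,0,0,0,-24,4.5]]]'
python3 - <<'E'
from w import *
t,R=go([.6334,-.1415,.29],down(np.radians(1.1)))
E
```

```text
t: 36.43
ee_pos: [0.4286, -0.2391, 0.2124]
tcp_rot: [0.343, 3.117, -0.004]
force: [-0.0, 0.4, 6.6]
opening: 0.694
grip_force: 44.9
t: 37.18
ee_pos: [0.4269, -0.2381, 0.4513]
tcp_rot: [0.343, 3.118, -0.003]
force: [1.0, 0.4, -1.1]
opening: 0.694
grip_force: 44.1
turn [ 0.11  0.27 76.34] shift [-18.05  13.92   0.73] tcp [ 0.6334 -0.1415  0.4447] |t| 0.649
```

```bash
python3 -m crank '[[[0,0,7,-1.6,1.2,0,4.5],[0,0,14,-3.2,2.4,0,4.5],[0,0,21,-4.8,3.7,0,4.5],[0,0,28,-6.5,5,0,4.5],[0,0,35,-8.2,6.3,0,4.5],[0,0,42,-9.8,7.6,0,4.5],[0,0,49,-11.5,8.9,0,4.5],[0,0,56,-13.2,10.2,0,4.5],[0,0,63,-15,11.5,0,4.5],[0,0,70,-16.6,12.8,0,4.5],[0,0,76.3,-18,13.9,0,4.5],[0,0,76.3,-18,13.9,0,4.5]]]'
python3 -m crank '[[[0,0,0,0,0,0,4.5],[0,0,0,0,0,0,4.5]]]' >/dev/null
python3 - <<'E'
from w import *
t,R=go([.6334,-.1415,.1992],down(np.radians(1.1)))
E
```

```text
t: 38.18
ee_pos: [0.6343, -0.1398, 0.4457]
tcp_rot: [-2.196, -2.24, 0.0]
force: [-0.3, -0.4, -1.9]
opening: 0.699
grip_force: 44.1
turn [-0.19 -0.07  0.11] shift [0.   0.16 9.36] tcp [ 0.6334 -0.1415  0.3539] |t| 0.649
```

```bash
python3 -m crank '[[[0,0,0,0,0.1,3,4.5],[0,0,0,0,0.1,6,4.5],[0,0,0,0,0.1,8,4.5],[0,0,0,0,0.1,9,4.5],[0,0,0,0,0.1,9.5,4.5],[0,0,0,0,0.1,9.5,4.5],[0,0,0,0,0.1,9.5,4.5]]]'
python3 -m crank '[[[0,0,0,0,0,0,7],[0,0,0,0,0,0,7.5],[0,0,0,0,0,0,7.5],[0,0,0,0,0,0,7.5],[0,0,0,0,0,-2,7.5],[0,0,0,0,0,-5,7.5],[0,0,0,0,0,-9,7.5],[0,0,0,0,0,-9,7.5]]]'
python3 -m crank '[[[0,0,0,0,-3,0,8.5],[0,0,0,3,-7,0,8.5],[0,0,0,7,-11,0,8.5],[0,0,0,11,-15,0,8.5],[0,0,0,15,-19,0,8.5],[0,0,0,19,-20,0,8.5],[0,0,0,20,-20,0,8.5],[0,0,0,20,-20,0,8.5]]]'
python3 see.py v7; python3 - <<'E'
from w import *
go([.3716,-.2316,.18],down(np.radians(93.7)))
E
```

```text
t: 38.93
ee_pos: [0.6341, -0.1421, 0.3565]
tcp_rot: [2.197, 2.241, 0.003]
force: [0.4, -0.2, -0.8]
opening: 0.694
grip_force: 44.1
t: 39.6
ee_pos: [0.6355, -0.1421, 0.4559]
tcp_rot: [2.187, 2.232, 0.013]
force: [1.0, 0.9, 2.2]
opening: 0.88
grip_force: 0.0
t: 40.27
ee_pos: [0.4272, 0.0573, 0.4455]
tcp_rot: [2.196, 2.246, 0.004]
force: [-0.1, -0.2, -0.1]
opening: 0.997
grip_force: 0.0
[424.6 223.8] 469 [ 0.4898 -0.3416  0.067 ] rect [ 489.5 -341.5] [62. 44.] long axis 88.7
[381.4 274.3] 500 [ 0.3715 -0.2316  0.067 ] rect [ 371.5 -231.8] [45. 65.] long axis 93.7
[423.7 278.6] 477 [ 0.3582 -0.3342  0.067 ] rect [ 358.5 -334.9] [64. 45.] long axis 88.4
turn [  0.16   0.17 -92.31] shift [-28.66  -6.43  11.07] tcp [ 0.3716 -0.2316  0.3347] |t| 0.438
```

View pics/v7.png

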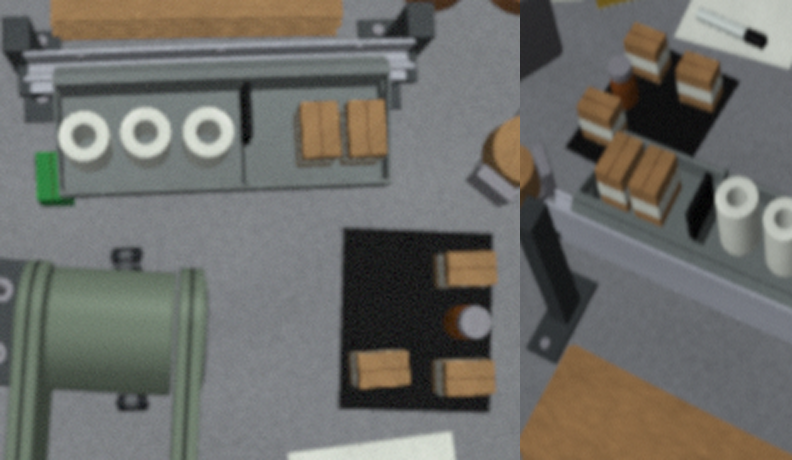

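```bash
python3 -m crank '[[[0,0,-7,-2.4,-0.5,1,8.5],[0,0,-14,-4.8,-1,2,8.5],[0,0,-21,-7.2,-1.5,3,8.5],[0,0,-28,-9.6,-2,4,8.5],[0,0,-35,-12,-2.6,5,8.5],[0,0,-42,-14.4,-3.2,6,8.5],[0,0,-49,-16.8,-3.7,7,8.5],[0,0,-56,-19.2,-4.3,8,8.5],[0,0,-63,-21.6,-4.8,9,8.5],[0,0,-70,-24,-5.4,10,8.5],[0,0,-77,-26.4,-6,11,8.5],[0,0,-84,-28.6,-6.4,11,8.5]]]'
python3 -m crank '[[[0,0,-4,0,0,0,8.5],[0,0,-8.3,0,0,0,8.5],[0,0,-8.3,0,0,0,8.5],[0,0,-8.3,0,0,0,8.5]]]' >/dev/null
python3 - <<'E'
from w import *
go([.3715,-.2317,.055],down(np.radians(93.7)))
E
```

```text
t: 41.37
ee_pos: [0.3706, -0.2351, 0.3332]
tcp_rot: [-0.126, -3.138, -0.002]
force: [0.1, -0.1, 0.4]
opening: 0.998
grip_force: 0.0
turn [-0.07  0.11 -0.43] shift [ 0.04  0.25 12.54] tcp [ 0.3715 -0.2317  0.2097] |t| 0.438
```

```bash
python3 -m crank '[[[0,0,-0.4,0,0.25,3,8.5],[0,0,-0.4,0,0.25,6,8.5],[0,0,-0.4,0,0.25,9,8.5],[0,0,-0.4,0,0.25,11.5,8.5],[0,0,-0.4,0,0.25,12.5,8.5],[0,0,-0.4,0,0.25,12.5,8.5],[0,0,-0.4,0,0.25,12.5,4.5],[0,0,-0.4,0,0.25,12.5,4.5],[0,0,-0.4,0,0.25,12.5,4.5],[0,0,-0.4,0,0.25,12.5,4.5],[0,0,-0.4,0,0.25,12.5,4.5],[0,0,-0.4,0,0.25,12.5,4.5]]]' 40
python3 -m crank '[[[0,0,0,0,0,-2,4.5],[0,0,0,0,0,-6,4.5],[0,0,0,0,0,-10,4.5],[0,0,0,0,0,-14,4.5],[0,0,0,0,0,-18,4.5],[0,0,0,0,0,-22,4.5],[0,0,0,0,0,-24,4.5],[0,0,0,0,0,-24,4.5],[0,0,0,0,0,-24,4.5]]]'
python3 - <<'E'
from w import *
t,R=go([.6324,-.0918,.29],down(np.radians(1.1)))
E
```

```text
t: 42.7
ee_pos: [0.373, -0.2314, 0.2119]
tcp_rot: [-0.105, 3.135, -0.006]
force: [0.5, 0.5, 6.6]
opening: 0.69
grip_force: 44.5
t: 43.45
ee_pos: [0.3714, -0.2303, 0.4512]
tcp_rot: [-0.105, 3.136, -0.004]
force: [-0.3, 0.2, -2.8]
opening: 0.694
grip_force: 44.1
turn [6.000e-02 3.000e-01 9.275e+01] shift [-26.97  12.06   0.72] tcp [ 0.6324 -0.0918  0.4447] |t| 0.639
```

```bash
python3 -m crank '[[[0,0,7,-2,1,-1,4.5],[0,0,14,-4.2,2,-1.5,4.5],[0,0,21,-6.5,3,-1.5,4.5],[0,0,28,-8.7,4,-1.5,4.5],[0,0,35,-11,5,-1.5,4.5],[0,0,42,-13.2,6,-1.5,4.5],[0,0,49,-15.5,7,-1.5,4.5],[0,0,56,-17.8,8,-1.5,4.5],[0,0,63,-20,9,-1.5,4.5],[0,0,70,-22.5,10,-1.5,4.5],[0,0,77,-25,11,-1.5,4.5],[0,0,84,-27,12,-1.5,4.5]]]'
python3 -m crank '[[[0,0,4,0,0,0,4.5],[0,0,8.7,0,0,0,4.5],[0,0,8.7,0,0,0,4.5],[0,0,8.7,0,0,0,4.5]]]' >/dev/null
python3 - <<'E'
from w import *
t,R=go([.6324,-.0918,.1988],down(np.radians(1.1)))
E
```

```text
t: 44.45
ee_pos: [0.6337, -0.0916, 0.461]
tcp_rot: [-2.027, -2.395, 0.003]
force: [1.1, 0.1, -1.3]
opening: 0.699
grip_force: 43.9
turn [-0.21 -0.08  0.17] shift [ 0.04  0.04 10.86] tcp [ 0.6324 -0.0918  0.3535] |t| 0.639
```

```bash
python3 -m crank '[[[0,0,0.2,0,0,3,4.5],[0,0,0.2,0,0,6,4.5],[0,0,0.2,0,0,8.5,4.5],[0,0,0.2,0,0,10.3,4.5],[0,0,0.2,0,0,11,4.5],[0,0,0.2,0,0,11,4.5],[0,0,0.2,0,0,11,4.5]]]'
python3 -m crank '[[[0,0,0,0,0,0,7],[0,0,0,0,0,0,7.5],[0,0,0,0,0,0,7.5],[0,0,0,0,0,0,7.5],[0,0,0,0,0,-2,7.5],[0,0,0,0,0,-5,7.5],[0,0,0,0,0,-9,7.5],[0,0,0,0,0,-9,7.5]]]'
python3 -m crank '[[[0,0,0,0,-3,0,8.5],[0,0,0,3,-7,0,8.5],[0,0,0,7,-11,0,8.5],[0,0,0,11,-15,0,8.5],[0,0,0,15,-19,0,8.5],[0,0,0,19,-20,0,8.5],[0,0,0,20,-20,0,8.5],[0,0,0,20,-20,0,8.5]]]'
python3 see.py v8; python3 - <<'E'
import cv2,numpy as np
from rig import manip
sc=np.ascontiguousarray(manip.capture("scene")[:,:,::-1])
im=np.ascontiguousarray(manip.capture("top")[:,:,::-1])
a=cv2.resize(im[90:320,190:450],None,fx=1.4,fy=1.4);b=cv2.resize(sc[120:281,100:360],None,fx=1.6,fy=2)
cv2.imwrite('pics/v8b.png',np.hstack([a,b[:a.shape[0]]]))
E
```

```text
t: 45.37
ee_pos: [0.6326, -0.0927, 0.3548]
tcp_rot: [2.202, 2.24, 0.001]
force: [0.9, -0.4, -1.0]
opening: 0.697
grip_force: 44.0
t: 46.03
ee_pos: [0.6345, -0.0929, 0.4557]
tcp_rot: [2.191, 2.228, 0.014]
force: [1.4, 0.1, 2.7]
opening: 0.878
grip_force: 0.0
t: 46.7
ee_pos: [0.4269, 0.107, 0.4455]
tcp_rot: [2.199, 2.243, 0.005]
force: [-0.0, -0.0, 0.5]
opening: 0.994
grip_force: 0.0
[424.6 223.8] 464 [ 0.4899 -0.3416  0.067 ] rect [ 489.5 -341.5] [62. 44.] long axis 88.7
[423.7 278.6] 478 [ 0.3582 -0.3342  0.067 ] rect [ 358.5 -334.9] [64. 45.] long axis 88.4
```

View pics/v8b.png

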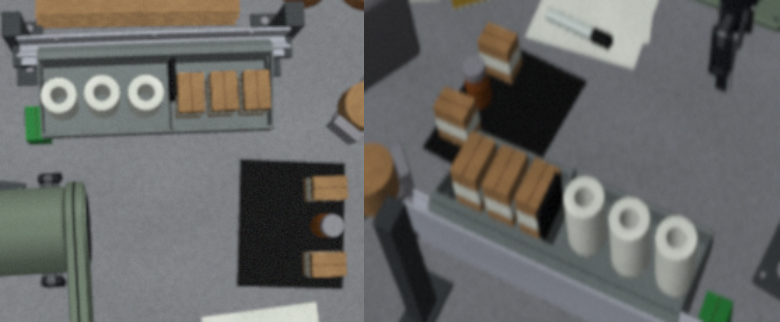

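The picture shows three rolls and three cartons standing upright in the level tray. The two other cartons and the jar are still on the mat, and the arm is clear.

```bash
python3 -c "
from rig import manip
print(manip.sign_off())"
```

```text
the job is handed in; nothing more can be done
None
```

The tray hangs level and home at about the middle of the rail, with all three label rolls upright in the long compartment and three cartons in the short one; the job was handed in at about 47 s with no verdict returned.

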